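# Level a stage plate with a taper shim

### The job

Set the ball level, without dropping it, on the middle of the tilted stage plate, lying along the plate from its pivot side to its low nose. Then take the steel taper shim and push it, thin end first, under the foot at the low nose until the level's ball stands centred between its two marks, without forcing the shim and without lifting the nose well past level. Let go, so that the shim alone holds the plate level, and leave the other things where they are.

Things in the scene. Friction and masses are not known exactly. Their poses are not given: they have to be found in the camera images.
- stage_plate: Steel plate 146 x 120 x 10 mm with a 40 mm wide nose, pivoted over a fixed dark base. Origin on the pivot axis, 30 mm above the worktop, at mid-thickness; x runs from the pivot side to the nose, z up out of its flat top (5 mm above origin). The nose starts 3 degrees (8 mm) low on a stop. The plate swings up freely, falls back when let go, and presses on a shim under its foot with 4 to 7 N.
- plate_mid (a point): Point on the plate's flat top, in the middle of the 146 x 120 mm rectangle (70 mm from the pivot axis), where the level goes; axes as the plate's.
- nose (a point): Top of the nose, 165 mm from the pivot axis, straight above the foot: a round-ended screw foot 14 mm thick that hangs under the nose. The nose ends 13 mm farther out. The foot's length differs each time by up to 2.5 mm either way, hidden: its lower end is 12 to 17 mm above the worktop when the plate is level, 4 to 9 mm at the start.
- level: Ball level: aluminium bar 120 x 26 x 26 mm with a white tube along its top (top at 32 mm) in which a dark steel ball runs. Origin at the centre of the underside, x along its length, z up. About 0.24 kg. It may lie either way round.
- wedge: Steel taper shim 150 x 30 mm, 0.28 kg. Origin on the underside below its grip block (36 long, 30 wide, 44 mm high, on a heel 40 long, 21 high); x points to the thin end. Taper from x = 20 mm (21 mm thick) to the tip at x = 130 mm (3 mm thick): 1 mm rise per 6 mm. It slides flat on the worktop and stays where left under the foot; pushing it in takes 5 to 15 N.
- specimen: Bystander: round moulded specimen, 30 mm across, 18 mm high; origin under its centre.
- hex_slug: Bystander: hexagonal steel sample, 28 mm across, 24 mm high; origin under its centre.
- round_slug: Bystander: round steel sample, 27 mm across, 27 mm high; origin under its centre.
- eyepiece: Bystander: microscope eyepiece standing on its tube, 32 mm across, 46 mm high; origin under its centre.
- ball (a joint): Place of the dark ball along the level's x axis in m: 0 is centred, 10 mm per degree of tilt, stops at +-25 mm. It runs to the lower end and lags by about 0.3 s. Two black rings stand 9 mm either side of the centre; the ball is 11 mm across, so it is clear between them within +-3 mm.
Mind the look-alikes: they are no part of the job. Leave any turquoise look-alike of the wedge alone. Leave any orange look-alike of the level alone.

How it is judged:
By the outcome, as a careful person would: the job done as asked, in the order asked, and still so for the second after the job is handed in, with the robot touching nothing.
It also fails if it takes over 70 s, if anything falls off the work surface, if the arm or the gripper's body presses on something with over 40 N, if the wrist force passes 120 N, or if a joint passes its speed limit or range.

### The arm

A 6-joint arm with a two-finger parallel gripper is mounted at the origin on a cart in front of the work surface, level with it; the furniture and walls round the work are solid. World frame = base frame: x ahead of the robot, y to its left, z up, the work surface at z = 0. Lengths are in m, angles in rad, forces in N, time in s.
With the tool pointing down it reaches from about 0.3 to 0.775 m from the base axis. Payload 14.6 kg.
Tool frame: the origin (TCP) lies at the very end of the fingers, on their centre line; the grasp point (between the pads) lies 19 mm behind it (arm.grip_point_offset is the distance from the TCP to the grasp point, in m); z points along the fingers, y is the direction in which the jaws open and shut (so a half turn about z gives the same grasp; the last joint's range is limited). The gripper opens to 94 mm and grips with 3 to 60 N. Pads are 16 mm wide; open, the fingers measure 119 mm over their backs; the gripper's body (75 mm by 177 mm) begins 78 mm behind the grasp point.
Start: joints at [1.079, 0.3, 1.521, -0, 1.321, -0.067], TCP at [0.227, 0.501, 0.205] pointing down, gripper open.
Joint ranges: [-3.03, 3.03], [-0.79, 2.21], [0.23, 2.52], [-1.04, 4.18], [0, 3.07], [-2.55, 2.55]. Speed limits (rad/s): [2.22, 2.22, 2.57, 3.14, 3.14, 3.14].

### API

Orientations are given as [roll, pitch, yaw] about the fixed x, y, z axes, in that order (R = Rz(yaw) Ry(pitch) Rx(roll)).
In Python, from station import observe, vision, job, arm gives the robot as it stands.
- The arm moves only by the tool apply_moves, never from a script. Its argument "deltas" is one flat list of numbers, 4 for each row, row after row: the shift along the tool's x, y, z in m, then the turn about the tool's z in degrees. A call has 1 to 5 rows; each row shifts and turns the pose as measured when the row begins, along the tool's axes as they then stand; what a row does not reach is not made up. A row lasts 1/12 s, in which the tool goes at most 41.7 mm and 7.16 degrees, less where a joint would pass 70% of its speed; a pose out of reach is approached as far as the arm can. A call with a gripper value outside its range is refused whole. "fingers" is the finger opening in m, from 0 to 0.094, set as the call begins (left out, the last holds). The fingers move at their own pace and stop on an object; "grip_force" is the grip in N (left out, the last holds). Time passes only in rows, so rows that do not move let the fingers close. It gives the time, the measured TCP pose, the force and the opening at its end, in the units of the state.
- observe(): the state, without advancing time (a new reading comes with each control period).
- vision.capture(name): name is "scene" or "top" or "wrist"; returns a dict with "img" (420x560x3 uint8, red, green, blue), "fovy" (degrees; the focal length in pixels is half the picture's height over the tangent of half this angle, whatever the lens; pixels are square), "cx", "cy" (the principal point, pixels), "eye" and "rotation" of the camera in the world. Camera axes: x right, y down, z forward; pixel columns grow to the right and rows downward; lengths in m; the calibration is good to about 2 mm. A picture is of the moment at which its call begins. There is no depth.
- job.hand_in(): hands the job in, once; it reports no verdict.
Trained networks look in a picture, given as the dict that the camera call returned (one of the last four; its "shot" number tells which), for a name from the list of things; names that differ only in an ending like _2 or _b are one class to them, and where a whole thing is asked for, a point or a joint stands for the part that bears it (a point fixed in the world has none). Each returns a list of dicts, best first, with "p" (0 to 1); they miss things now and then, are a little off and sometimes report something else, mostly with a low value. They report only what shows in the picture. A call takes as long as a camera call. They do not tell look-alikes from the thing itself.
- vision.find_in(picture, name): "extent" ([left, top, width, height] in pixels, round what is visible of it).
- vision.masks_of(picture, name): "region" (420x560 bool, what is visible of it) and "extent" ([left, top, width, height] in pixels, round what is visible of it).
The state is a dict: "time": time; "qpos": joint angles; "qd": joint speeds; "joint_torque": joint torques, N m; "tool_pos": TCP position; "ee_rot": TCP orientation; "ft_force": force on the tool from outside, world axes, zero at the start; "torque": the same for the moment, N m; "gripper_width": finger opening in m.
Only numpy, scipy, OpenCV 4.12 (cv2) and the standard library are available. Lean on these libraries where they do the work, as an engineer would, in place of code of your own. Each camera call takes 0.05 s, during which the arm holds its last target.

## Working session

There is one attempt and no reset: what is moved stays moved. The work goes in short steps, Python scripts to look and compute and a tool call to move; the robot and the scene stay as the last step left them, time stands still between calls to the robot, and variables do not carry over. Pictures are saved under pics/ and viewed, and the job is handed in when it is done.

Besides the shell and the picture viewer there is one more tool, called after ">>>" as name(argument=value, ...) on one line, values as JSON. apply_moves: Moves the arm, as the interface text tells. Its arguments: {"type":"object","properties":{"deltas":{"type":"array","items":{"type":"number"}},"fingers":{"type":"number"},"grip_force":{"type":"number"}},"required":["deltas"]}

```bash
mkdir -p pics; ls; cat > h.py <<'E'
import numpy as np, cv2
from station import observe, vision, job, arm
def cap(n,save=None):
    p=vision.capture(n)
    if save: cv2.imwrite('pics/'+save+'.png',p['img'][:,:,::-1])
    return p
def foc(p): return 210/np.tan(np.radians(p['fovy'])/2)
def ray(p,u,v):
    f=foc(p); d=np.array([(u-p['cx'])/f,(v-p['cy'])/f,1.]); d=np.array(p['rotation']).reshape(3,3)@d
    return np.array(p['eye']),d
def atz(p,u,v,z):
    e,d=ray(p,u,v); return e+d*(z-e[2])/d[2]
def proj(p,X):
    c=np.array(p['rotation']).reshape(3,3).T@(np.array(X)-np.array(p['eye'])); f=foc(p)
    return np.array([p['cx']+f*c[0]/c[2],p['cy']+f*c[1]/c[2]])
E
python3 - <<'E'
from h import *
np.set_printoptions(precision=4,suppress=True)
print(observe())
for n in ['top','scene','wrist']:
    p=cap(n,n+'0'); print(n,p['fovy'],p['cx'],p['cy'],p['eye'],p['rotation'])
    for t in ['level','wedge','stage_plate']:
        print(t,[(np.round(d['p'],2),d['extent']) for d in vision.find_in(p,t)])
E
```

```text
pics
{'time': 0.0, 'qpos': array([ 1.0794,  0.3005,  1.5216, -0.    ,  1.3207, -0.0666]), 'qd': array([ 0.0001,  0.0002,  0.0016, -0.0001, -0.0012,  0.0012]), 'joint_torque': array([ -0.0034, -53.1796, -35.2735,   0.0708,   0.0243,  -0.0001]), 'tool_pos': array([0.2266, 0.5009, 0.2049]), 'ee_rot': array([-3.1404, -0.0001,  2.7168]), 'ft_force': array([-0.3366, -0.082 ,  0.248 ]), 'torque': array([-0.0413, -0.0022,  0.0216]), 'gripper_width': 0.09381498991739184}
top 53.01596940002097 274.6162781896561 211.41763009434578 [ 0.3449 -0.02    1.2524] [-2.9861 -0.0136 -1.5765]
level [(np.float64(0.96), [350.8, 210.0, 13.9, 40.8]), (np.float64(0.66), [306.4, 261.0, 39.6, 17.3])]
wedge [(np.float64(0.75), [105.4, 198.5, 28.8, 45.8]), (np.float64(0.59), [159.5, 185.2, 19.8, 47.7])]
stage_plate [(np.float64(0.93), [257.4, 189.1, 60.5, 47.0])]
scene 43.138893634943834 282.38764949239425 207.0536788660065 [-0.2598 -1.1475  0.7356] [-2.0262 -0.0089 -0.6116]
level [(np.float64(0.93), [306.1, 257.4, 40.2, 25.8]), (np.float64(0.92), [246.7, 253.3, 41.8, 29.7])]
wedge [(np.float64(0.87), [218.8, 182.9, 39.8, 12.5]), (np.float64(0.63), [182.6, 167.9, 43.2, 12.8])]
stage_plate [(np.float64(0.75), [270.6, 215.5, 61.9, 27.3])]
wrist 61.72863971805943 276.6169314561655 208.14513826779427 [0.1613 0.531  0.3844] [2.8925 0.0011 1.147 ]
level []
wedge []
stage_plate []
```

```bash
sed -i 's/^import numpy.*/&\nfrom scipy.spatial.transform import Rotation as Ro\ndef RR(p): return Ro.from_euler("xyz",p["rotation"]).as_matrix()\nnp.set_printoptions(precision=4,suppress=True)/; s/np.array(p\[.rotation.\]).reshape(3,3)/RR(p)/' h.py
python3 - <<'E'
import cv2
a=cv2.imread('pics/top0.png')
cv2.imwrite('pics/top0b.png',cv2.resize(a[150:300,80:400],None,fx=2.5,fy=2.5,interpolation=cv2.INTER_CUBIC))
a=cv2.imread('pics/scene0.png')
cv2.imwrite('pics/scene0b.png',cv2.resize(a[140:310,150:400],None,fx=3,fy=3,interpolation=cv2.INTER_CUBIC))
E
```

```text
(no output)
```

View pics/top0.png

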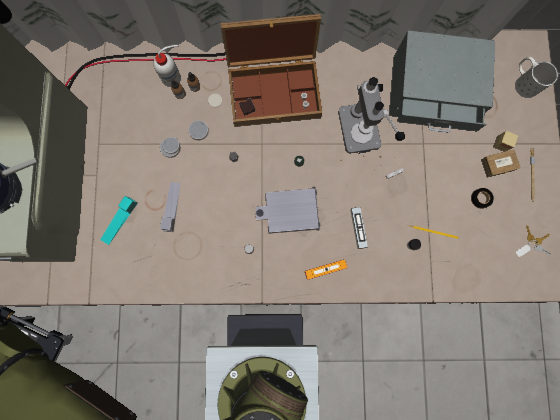

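View pics/top0b.png

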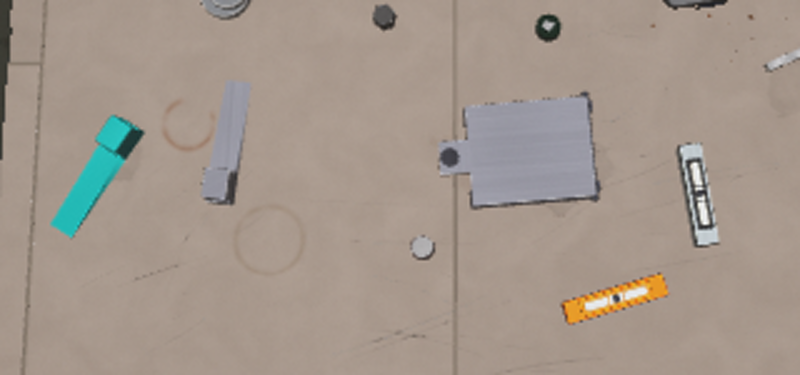

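View pics/scene0b.png

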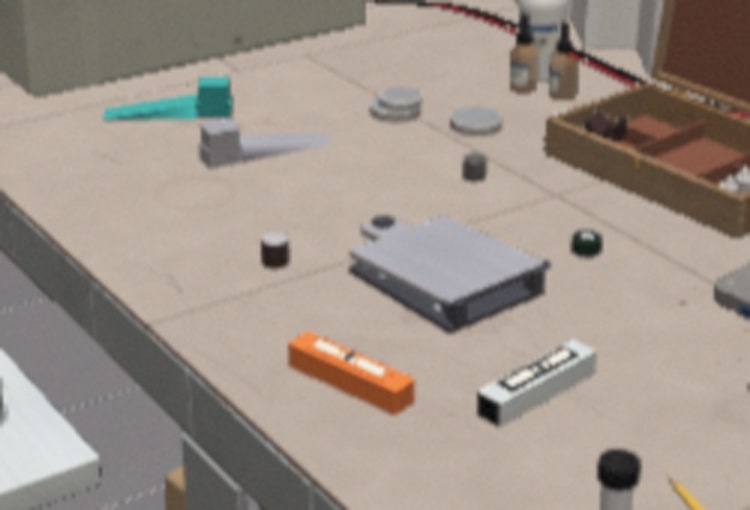

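View pics/scene0.png

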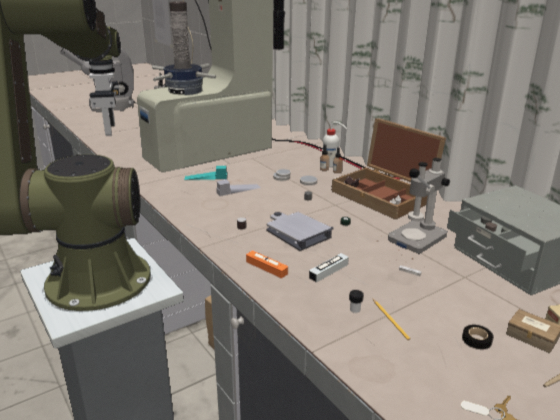

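View pics/wrist0.png

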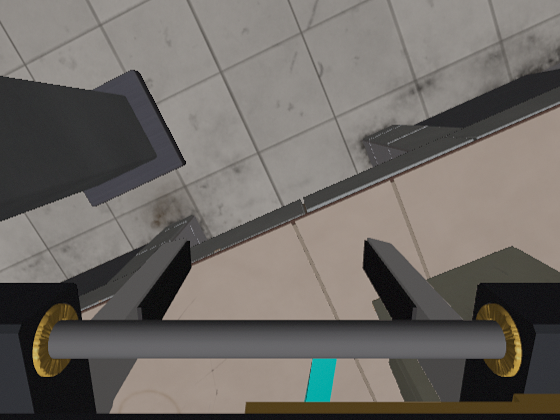

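```bash
cat >> h.py <<'E'
from scipy.optimize import minimize
def box(x0,x1,y0,y1,z0,z1): return np.array([[x,y,z] for x in (x0,x1) for y in (y0,y1) for z in (z0,z1)])/1000.
MOD={'level':[box(-60,60,-13,13,0,26),box(-40,40,-5,5,26,32)],
'wedge':[box(-18,18,-15,15,0,44),box(-20,20,-15,15,0,21),np.array([[20,s*15,z] for s in(-1,1) for z in (0,21)]+[[130,s*15,z] for s in(-1,1) for z in (0,3)])/1000.],
'stage_plate':[box(-3,143,-60,60,-5,5),box(143,178,-20,20,-5,5)]}
def pose(name,q,z0=None,pitch=None):
    if name=='stage_plate':
        z0=.03 if z0 is None else z0; pitch=np.radians(3) if pitch is None else pitch
    else: z0=z0 or 0; pitch=pitch or 0
    return Ro.from_euler('xyz',[0,pitch,q[2]]).as_matrix(), np.array([q[0],q[1],z0])
def sil(p,name,q,z0=None,pitch=None,S=4):
    R,t=pose(name,q,z0,pitch); m=np.zeros((420*S,560*S),np.uint8)
    for b in MOD[name]:
        c=(b@R.T+t-np.array(p['eye']))@RR(p); f=foc(p)
        uv=np.stack([p['cx']+f*c[:,0]/c[:,2],p['cy']+f*c[:,1]/c[:,2]],1)
        h=cv2.convexHull(((uv+.5)*S*16).astype(np.int32)); cv2.fillConvexPoly(m,h,1,shift=4)
    return cv2.resize(m.astype(np.float32),(560,420),interpolation=cv2.INTER_AREA)
def fit(shots,name,q0,z0=None,pitch=None):
    def cost(d):
        q=np.array(q0)+np.array(d)*[.01,.01,.1]; s=0
        for p,m in shots:
            r=sil(p,name,q,z0,pitch); s+=np.abs(r-m).sum()/max(m.sum(),1)
        return s
    r=minimize(cost,[0,0,0],method='Nelder-Mead',options=dict(initial_simplex=[[0,0,0],[1,0,0],[0,1,0],[0,0,1]],xatol=.005,fatol=1e-4,maxiter=200))
    return np.array(q0)+r.x*[.01,.01,.1], r.fun
E
cat > m1.py <<'E'
from h import *
pt=cap('top'); ps=cap('scene')
M={}
for n in ['level','wedge','stage_plate']:
    for k,p in (('t',pt),('s',ps)):
        for d in vision.masks_of(p,n):
            m=d['region']; col=p['img'][m].mean(0); sat=(col.max()-col.min())/col.max()
            print(n,k,round(d['p'],2),d['extent'],m.sum(),col.round(),round(sat,2))
            if sat<.4 and (n,k) not in M: M[n,k]=m
q0={'level':(atz(pt,359,227,.02),0),'wedge':(atz(pt,165,222,.03),0),'stage_plate':(atz(pt,317,209,.03),np.pi/2)}
import pickle
for n,(a,y) in q0.items():
    for ks in ['t','s','ts']:
        sh=[({'t':pt,'s':ps}[k],M[n,k].astype(np.float32)) for k in ks if (n,k) in M]
        if sh: print(n,ks,*fit(sh,n,[a[0],a[1],y]))
E
python3 m1.py
```

```text
level t 0.93 [352.8, 210.7, 14.2, 38.2] 374 [145. 147. 147.] 0.01
level s 0.95 [306.3, 255.5, 39.6, 26.6] 580 [148. 148. 144.] 0.03
level s 0.68 [244.9, 252.6, 45.7, 28.1] 584 [177. 112.  75.] 0.58
wedge t 0.71 [158.8, 182.6, 19.1, 49.5] 589 [143. 142. 150.] 0.05
wedge t 0.65 [106.0, 195.7, 27.6, 45.9] 590 [ 39. 169. 165.] 0.77
wedge s 0.85 [183.8, 164.2, 43.2, 16.8] 339 [ 70. 142. 137.] 0.51
wedge s 0.77 [215.2, 182.7, 44.7, 9.0] 332 [139. 137. 140.] 0.02
stage_plate t 0.63 [253.6, 194.7, 64.4, 42.0] 2143 [150. 150. 160.] 0.07
stage_plate s 0.58 [268.0, 212.2, 65.7, 31.4] 1177 [159. 157. 164.] 0.04
level t [ 0.4877 -0.2862  0.1476] 0.20137031376361847
level s [ 0.4927 -0.2897  0.1558] 0.07596983015537262
level ts [ 0.4914 -0.2873  0.1377] 0.3771764934062958
wedge t [ 0.5021  0.2778 -0.105 ] 0.0748089998960495
wedge s [ 0.5041  0.2691 -0.0616] 0.27202561497688293
wedge ts [ 0.5026  0.2776 -0.1093] 0.39354565739631653
stage_plate t [ 0.5462 -0.1578  1.6457] 0.04570112004876137
stage_plate s [ 0.5468 -0.1618  1.6255] 0.08798853307962418
stage_plate ts [ 0.5461 -0.1591  1.6376] 0.1556188464164734
```

```bash
cat > go.py <<'E'
import sys
from h import *
def plan(x,y,z,yawdeg,step=.040,turn=7.0,s=None):
    s=s or observe(); p=np.array(s['tool_pos']); yaw=np.degrees(s['ee_rot'][2])
    d=np.array([x,y,z])-p; dy=(yawdeg-yaw+180)%360-180
    n=int(max(np.ceil(np.linalg.norm(d)/step),np.ceil(abs(dy)/turn),1)); rows=[]
    for i in range(n):
        c,sn=np.cos(np.radians(yaw)),np.sin(np.radians(yaw)); w=d/n
        rows.append([round(1000*(w[0]*c+w[1]*sn))/1000,round(1000*(w[0]*sn-w[1]*c))/1000,round(-1000*w[2])/1000,round(dy/n,1)]); yaw+=dy/n
    print('t',round(s['time'],2),'pos',p,'rot',np.degrees(s['ee_rot']).round(2),'w',round(s['gripper_width'],4),'F',s['ft_force'],'world d',d,'turn',round(dy,2))
    for i in range(0,n,5): print(sum(rows[i:i+5],[]))
if __name__=='__main__':
    a=[float(v) for v in sys.argv[1:]]; plan(*a)
E
python3 go.py 0.6 0.25 0.2 174
```

```text
t 1.0 pos [0.2267 0.5011 0.2054] rot [-180.     -0.    155.66] w 0.0941 F [-0.5441 -0.1569  0.5102] world d [ 0.3733 -0.2511 -0.0054] turn 18.34
[-0.037, -0.006, 0.0, np.float64(1.5), -0.037, -0.007, 0.0, np.float64(1.5), -0.037, -0.008, 0.0, np.float64(1.5), -0.036, -0.009, 0.0, np.float64(1.5), -0.036, -0.01, 0.0, np.float64(1.5)]
[-0.036, -0.011, 0.0, np.float64(1.5), -0.036, -0.012, 0.0, np.float64(1.5), -0.035, -0.013, 0.0, np.float64(1.5), -0.035, -0.014, 0.0, np.float64(1.5), -0.034, -0.015, 0.0, np.float64(1.5)]
[-0.034, -0.016, 0.0, np.float64(1.5), -0.034, -0.017, 0.0, np.float64(1.5)]
```

Candidates in the top picture: the wedge is grey steel at (170,207), not the turquoise one at (118,220). The level is aluminium at (359,227), not the orange one at (326,269). The enlarged crop confirms both. The plate is at (290,210) with its nose to the left at (260,212).

>>> apply_moves(deltas=[-0.037,-0.006,0,1.5,-0.037,-0.007,0,1.5,-0.037,-0.008,0,1.5,-0.036,-0.009,0,1.5,-0.036,-0.01,0,1.5])

```text
time: 1.42
tool_pos: [0.3711, 0.3817, 0.2052]
ee_rot: [3.141, -0.001, 2.592]
ft_force: [1.3, 0.3, -0.6]
gripper_width: 0.0939
```

>>> apply_moves(deltas=[-0.036,-0.011,0,1.5,-0.036,-0.012,0,1.5,-0.035,-0.013,0,1.5,-0.035,-0.014,0,1.5,-0.034,-0.015,0,1.5])

```text
time: 1.83
tool_pos: [0.484, 0.2207, 0.2051]
ee_rot: [3.14, -0.001, 2.455]
ft_force: [1.0, 0.2, 1.0]
gripper_width: 0.0939
```

```bash
python3 - <<'E'
from h import *
p=cap('wrist','w1'); s=observe(); print(s['time'],s['tool_pos'],np.degrees(s['ee_rot']))
print([(d['p'],d['extent']) for d in vision.find_in(p,'wedge')])
E
python3 go.py 0.62 -0.08 0.2 180
```

```text
1.8833 [0.4864 0.2158 0.205 ] [179.958    0.0407 140.3236]
[(0.92, [433.0, 5.9, 50.7, 155.2])]
t 1.93 pos [0.485  0.2185 0.205 ] rot [179.95  -0.01 140.38] w 0.0941 F [0.2796 0.1825 0.5343] world d [ 0.135  -0.2985 -0.005 ] turn 39.62
[-0.033, -0.016, 0.001, np.float64(4.4), -0.031, -0.018, 0.001, np.float64(4.4), -0.03, -0.021, 0.001, np.float64(4.4), -0.028, -0.023, 0.001, np.float64(4.4), -0.026, -0.025, 0.001, np.float64(4.4)]
[-0.024, -0.027, 0.001, np.float64(4.4), -0.022, -0.029, 0.001, np.float64(4.4), -0.02, -0.03, 0.001, np.float64(4.4), -0.017, -0.032, 0.001, np.float64(4.4)]
```

View pics/w1.png

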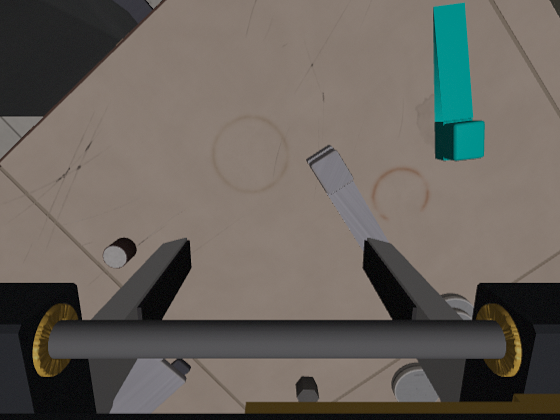

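The wrist picture shows the grey wedge with its block at (330,170) and the turquoise one at (455,80). A positive tool turn lowers the yaw, so I'm fixing the helper's sign.

```bash
sed -i 's/round(dy\/n,1)\]/float(round(-dy\/n,1))]/' go.py; python3 go.py 0.60 -0.10 0.2 180 .04
```

```text
t 1.93 pos [0.485  0.2185 0.205 ] rot [179.95  -0.01 140.38] w 0.0941 F [0.2796 0.1825 0.5343] world d [ 0.115  -0.3185 -0.005 ] turn 39.62
[-0.032, -0.019, 0.001, -4.4, -0.031, -0.022, 0.001, -4.4, -0.029, -0.024, 0.001, -4.4, -0.027, -0.026, 0.001, -4.4, -0.025, -0.028, 0.001, -4.4]
[-0.023, -0.03, 0.001, -4.4, -0.021, -0.032, 0.001, -4.4, -0.018, -0.033, 0.001, -4.4, -0.015, -0.034, 0.001, -4.4]
```

>>> apply_moves(deltas=[-0.032,-0.019,0,-4.4,-0.031,-0.022,0,-4.4,-0.029,-0.024,0,-4.4,-0.027,-0.026,0,-4.4,-0.025,-0.028,0,-4.4])

```text
time: 2.35
tool_pos: [0.5489, 0.0411, 0.2051]
ee_rot: [3.139, 0.0, 2.854]
ft_force: [1.0, 0.6, -0.4]
gripper_width: 0.0942
```

>>> apply_moves(deltas=[-0.023,-0.03,0,-4.4,-0.021,-0.032,0,-4.4,-0.018,-0.033,0,-4.4,-0.015,-0.034,0,-4.4,-0.015,-0.034,0,0])

```text
time: 2.77
tool_pos: [0.6219, -0.1394, 0.2055]
ee_rot: [3.139, 0.002, -3.097]
ft_force: [1.0, 0.2, 0.8]
gripper_width: 0.094
```

```bash
python3 - <<'E'
from h import *
p=cap('wrist','w2'); s=observe(); print(s['time'],s['tool_pos'],np.degrees(s['ee_rot']))
for d in vision.masks_of(p,'stage_plate'): print(d['p'],d['extent'])
for d in vision.masks_of(p,'level'): print(d['p'],d['extent'])
E
python3 go.py 0.55 -0.28 0.2 188.5
```

```text
2.8167 [ 0.6233 -0.1449  0.2046] [ 179.8983    0.1117 -177.8623]
0.62 [254.2, 43.0, 187.9, 137.2]
0.56 [103.1, 0.3, 54.9, 113.1]
t 2.92 pos [ 0.6218 -0.1395  0.2043] rot [ 179.81    0.06 -177.93] w 0.0937 F [-0.0687  0.3585 -0.2432] world d [-0.0718 -0.1405 -0.0043] turn 6.43
[0.019, -0.034, 0.001, -1.6, 0.02, -0.034, 0.001, -1.6, 0.021, -0.033, 0.001, -1.6, 0.022, -0.033, 0.001, -1.6]
```

View pics/w2.png

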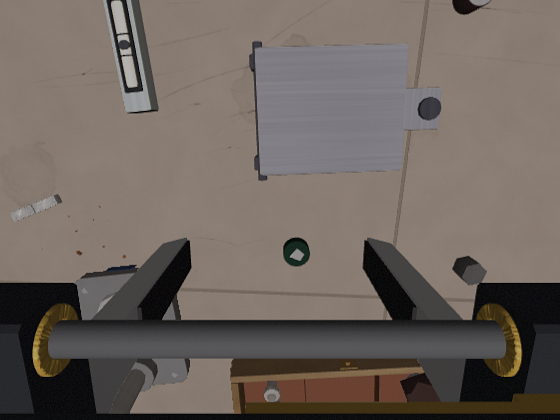

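```bash
cat > plate.py <<'E'
from h import *
import pickle
p=cap('wrist','w2b'); pickle.dump(p,open('w2b.pkl','wb'))
ms=vision.masks_of(p,'stage_plate'); m0=ms[0]['region'].astype(np.uint8)
im=p['img'].astype(int); blue=im[:,:,2]-im[:,:,0]
near=cv2.dilate(m0,np.ones((25,25)))
m=((blue>3)&(im.sum(2)>270)&(near>0)).astype(np.uint8)
m=cv2.morphologyEx(m,cv2.MORPH_OPEN,np.ones((3,3))); m=cv2.morphologyEx(m,cv2.MORPH_CLOSE,np.ones((25,25)))
v=p['img'].copy(); c,_=cv2.findContours(m,0,1); cv2.drawContours(v,c,-1,(255,0,0),1)
q,f=fit([(p,m.astype(np.float32))],'stage_plate',[.546,-.159,1.64]); print(q,np.degrees(q[2]),f)
r=(sil(p,'stage_plate',q)>.5).astype(np.uint8); c,_=cv2.findContours(r,0,1); cv2.drawContours(v,c,-1,(0,255,0),1)
cv2.imwrite('pics/plate.png',cv2.resize(v[20:260,220:460],None,fx=2.4,fy=2.4)[:,:,::-1])
E
python3 plate.py
```

```text
[ 0.5492 -0.1589  1.6529] 94.70171358985303 0.07696657627820969
```

View pics/plate.png

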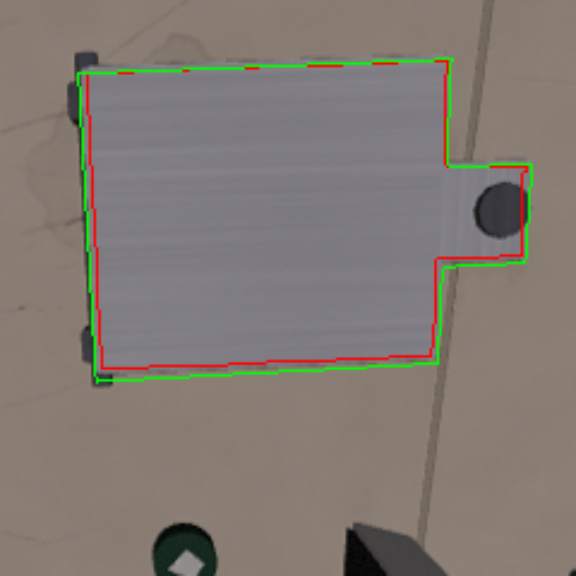

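```bash
cat > plate2.py <<'E'
from h import *
import pickle
p=pickle.load(open('w2b.pkl','rb'))
MOD['stage_plate']=[box(-3,143,-60,60,4.9,5),box(143,178,-20,20,4.9,5)]
im=p['img'].astype(int); blue=im[:,:,2]-im[:,:,0]
near=(sil(p,'stage_plate',[.5492,-.1589,1.653])>0).astype(np.uint8); near=cv2.dilate(near,np.ones((9,9)))
m=((blue>3)&(im.sum(2)>270)&(near>0)).astype(np.uint8)
m=cv2.morphologyEx(m,cv2.MORPH_OPEN,np.ones((3,3))); m=cv2.morphologyEx(m,cv2.MORPH_CLOSE,np.ones((25,25)))
c,_=cv2.findContours(m,0,1); c=max(c,key=cv2.contourArea); print(cv2.minAreaRect(c))
for z in (.02,.03): 
    q,f=fit([(p,m.astype(np.float32))],'stage_plate',[.549,-.159,1.65],z0=z); print(z,q,np.degrees(q[2]),f)
q,f=fit([(p,m.astype(np.float32))],'stage_plate',[.549,-.159,1.65]);
R,t=pose('stage_plate',q); print('mid',R@[.07,0,.005]+t,'nose',R@[.165,0,.005]+t)
v=cv2.resize(p['img'][20:260,220:460],None,fx=2.4,fy=2.4)
for X in [(-3,-60),(143,-60),(143,60),(-3,60),(143,20),(178,20),(178,-20),(165,0),(70,0)]:
    u=proj(p,R@[X[0]/1e3,X[1]/1e3,.005]+t); cv2.circle(v,tuple(int(a) for a in (u+.5-[220,20])*2.4),3,(0,255,0),-1)
cv2.imwrite('pics/plate2.png',v[:,:,::-1])
E
python3 plate2.py
```

```text
((348.81134033203125, 108.16038513183594), (124.5345230102539, 181.8716583251953), 87.51044464111328)
0.02 [ 0.547  -0.1569  1.6492] 94.49223775088089 0.02282274328172207
0.03 [ 0.549  -0.158   1.6512] 94.60667221255333 0.07683732360601425
mid [ 0.5433 -0.0881  0.0313] nose [0.5357 0.0065 0.0264]
```

View pics/plate2.png

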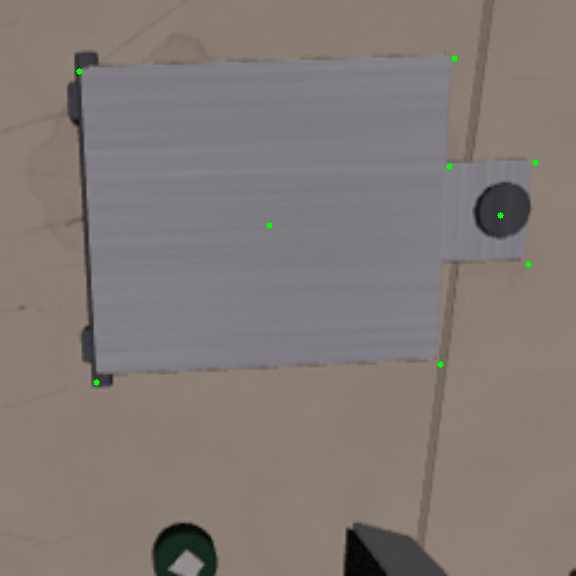

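>>> apply_moves(deltas=[0.019,-0.034,0,-1.6,0.02,-0.034,0,-1.6,0.021,-0.033,0,-1.6,0.022,-0.033,0,-1.6])

```text
time: 3.35
tool_pos: [0.5521, -0.2686, 0.2053]
ee_rot: [3.138, 0.004, -2.971]
ft_force: [-0.5, -0.8, 0.2]
gripper_width: 0.0941
```

```bash
cat > lev.py <<'E'
from h import *
import pickle
p=cap('wrist','w3'); pickle.dump(p,open('w3.pkl','wb')); s=observe(); print(s['time'],s['tool_pos'],np.degrees(s['ee_rot']))
ms=vision.masks_of(p,'level')
for d in ms: print(d['p'],d['extent'])
m0=ms[0]['region'].astype(np.float32)
q,f=fit([(p,m0)],'level',[.491,-.288,.15]); print(q,np.degrees(q[2]),f)
v=p['img'].copy(); r=(sil(p,'level',q)>.5).astype(np.uint8); c,_=cv2.findContours(r,0,1); cv2.drawContours(v,c,-1,(0,255,0),1)
cv2.imwrite('pics/lev.png',v[:,:,::-1])
E
python3 lev.py
```

```text
3.4 [ 0.5493 -0.2744  0.2054] [ 179.8536    0.168  -170.3073]
0.92 [254.2, 60.7, 28.4, 123.5]
0.73 [329.5, 0.0, 132.5, 39.6]
[ 0.4897 -0.2876  0.1563] 8.95428897378394 0.04431029036641121
```

View pics/lev.png

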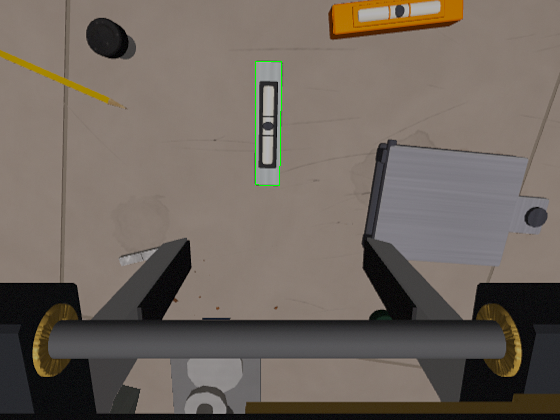

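```bash
python3 go.py 0.49 -0.288 0.05 189
```

```text
t 3.45 pos [ 0.5507 -0.2719  0.2054] rot [ 179.81    0.19 -170.54] w 0.0938 F [ 1.0282  0.6385 -0.496 ] world d [-0.0607 -0.0161 -0.1554] turn -0.46
[0.013, -0.001, 0.031, 0.1, 0.013, -0.001, 0.031, 0.1, 0.013, -0.001, 0.031, 0.1, 0.013, -0.001, 0.031, 0.1, 0.013, -0.001, 0.031, 0.1]
```

>>> apply_moves(deltas=[0.013,-0.001,0.031,0.1,0.013,-0.001,0.031,0.1,0.013,-0.001,0.031,0.1,0.013,-0.001,0.031,0.1,0.013,-0.001,0.031,0.1], fingers=0.06)

```text
time: 3.87
tool_pos: [0.4926, -0.2815, 0.0543]
ee_rot: [-3.134, 0.018, -2.979]
ft_force: [0.2, -2.3, -0.4]
gripper_width: 0.064
```

```bash
python3 go.py 0.49 -0.288 0.004 189 .016
```

```text
t 3.87 pos [ 0.4926 -0.2815  0.0543] rot [-179.58    1.03 -170.69] w 0.064 F [ 0.1718 -2.2573 -0.3983] world d [-0.0026 -0.0065 -0.0503] turn -0.31
[0.001, -0.002, 0.013, 0.1, 0.001, -0.002, 0.013, 0.1, 0.001, -0.002, 0.013, 0.1, 0.001, -0.002, 0.013, 0.1]
```

>>> apply_moves(deltas=[0.002,-0.004,0.013,0.3,0.001,-0.002,0.013,0,0,0,0.013,0,0,0,0.009,0,0,0,0,0])

```text
time: 4.28
tool_pos: [0.4899, -0.2787, 0.0006]
ee_rot: [-3.139, 0.014, -2.978]
ft_force: [-0.3, 0.1, 0.4]
gripper_width: 0.0601
```

```bash
python3 go.py 0.49 -0.288 0.004 189 .016
```

```text
t 4.28 pos [ 0.4899 -0.2787  0.0006] rot [-179.83    0.81 -170.65] w 0.0601 F [-0.266   0.1051  0.3939] world d [ 0.0001 -0.0093  0.0034] turn -0.35
[0.001, -0.009, -0.003, 0.4]
```

>>> apply_moves(deltas=[0,-0.009,-0.003,0.3,0,0,0,0])

```text
time: 4.45
tool_pos: [0.4927, -0.2859, 0.0046]
ee_rot: [-3.138, 0.015, -2.981]
ft_force: [-0.7, -0.4, 0.1]
gripper_width: 0.0597
```

```bash
python3 go.py 0.49 -0.288 0.004 189 .016
```

```text
t 4.45 pos [ 0.4927 -0.2859  0.0046] rot [-179.8     0.85 -170.8 ] w 0.0597 F [-0.7319 -0.3725  0.1159] world d [-0.0027 -0.0021 -0.0006] turn -0.2
[0.003, -0.002, 0.001, 0.2]
```

>>> apply_moves(deltas=[0.003,-0.002,0.001,0,0,0,0,0,0,0,0,0,0,0,0,0,0,0,0,0], fingers=0.015, grip_force=15)

```text
time: 4.87
tool_pos: [0.4909, -0.2878, 0.0049]
ee_rot: [-3.137, 0.017, -2.98]
ft_force: [-0.1, -0.1, 0.2]
gripper_width: 0.0299
```

```bash
python3 go.py 0.49 -0.288 0.12 189 .03
```

```text
t 4.87 pos [ 0.4909 -0.2878  0.0049] rot [-179.74    0.95 -170.75] w 0.0299 F [-0.1361 -0.0548  0.192 ] world d [-0.0009 -0.0002  0.1151] turn -0.25
[0.0, 0.0, -0.029, 0.1, 0.0, 0.0, -0.029, 0.1, 0.0, 0.0, -0.029, 0.1, 0.0, 0.0, -0.029, 0.1]
```

Still closing, so I'm waiting a few more rows.

>>> apply_moves(deltas=[0,0,0,0,0,0,0,0,0,0,0,0])

```text
time: 5.12
tool_pos: [0.4908, -0.2878, 0.0049]
ee_rot: [-3.137, 0.017, -2.98]
ft_force: [0.6, -0.4, -0.9]
gripper_width: 0.0262
```

>>> apply_moves(deltas=[0,0,-0.01,0,0,0,-0.02,0,0,0,-0.03,0,0,0,-0.03,0])

```text
time: 5.45
tool_pos: [0.4858, -0.2853, 0.0923]
ee_rot: [3.137, 0.007, -2.981]
ft_force: [1.5, -0.4, -2.0]
gripper_width: 0.0257
```

```bash
python3 go.py 0.542 -0.088 0.1 94.5 .03 6.5; python3 -c "
from h import *
cap('wrist','w4')"
```

```text
t 5.45 pos [ 0.4858 -0.2853  0.0923] rot [ 179.71    0.37 -170.78] w 0.0257 F [ 1.4905 -0.3688 -1.9856] world d [0.0562 0.1973 0.0077] turn -94.72
[-0.006, 0.012, -0.001, 6.3, -0.004, 0.013, -0.001, 6.3, -0.003, 0.013, -0.001, 6.3, -0.001, 0.014, -0.001, 6.3, 0.0, 0.014, -0.001, 6.3]
[0.002, 0.014, -0.001, 6.3, 0.003, 0.013, -0.001, 6.3, 0.004, 0.013, -0.001, 6.3, 0.006, 0.012, -0.001, 6.3, 0.007, 0.012, -0.001, 6.3]
[0.008, 0.011, -0.001, 6.3, 0.01, 0.01, -0.001, 6.3, 0.011, 0.009, -0.001, 6.3, 0.011, 0.007, -0.001, 6.3, 0.012, 0.006, -0.001, 6.3]
```

View pics/w4.png

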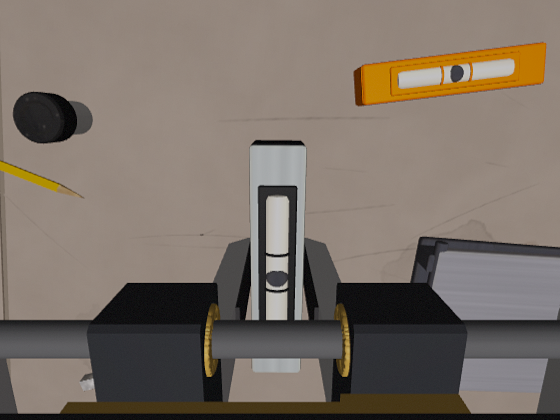

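The level is held square in the fingers, with the ball at (277,278) between its rings. Carrying it to the plate.

>>> apply_moves(deltas=[-0.006,0.012,-0.001,6.3,-0.004,0.013,-0.001,6.3,-0.003,0.013,-0.001,6.3,-0.001,0.014,-0.001,6.3,0,0.014,-0.001,6.3])

```text
time: 5.92
tool_pos: [0.5072, -0.2214, 0.1104]
ee_rot: [3.137, 0.018, 2.731]
ft_force: [0.3, 0.6, -2.3]
gripper_width: 0.0262
```

>>> apply_moves(deltas=[0.002,0.014,-0.001,6.3,0.003,0.013,-0.001,6.3,0.004,0.013,-0.001,6.3,0.006,0.012,-0.001,6.3,0.007,0.012,-0.001,6.3])

```text
time: 6.33
tool_pos: [0.528, -0.1527, 0.118]
ee_rot: [3.128, 0.013, 2.152]
ft_force: [0.6, 0.2, -2.9]
gripper_width: 0.0259
```

>>> apply_moves(deltas=[0.008,0.011,-0.001,6.3,0.01,0.01,-0.001,6.3,0.011,0.009,-0.001,6.3,0.011,0.007,-0.001,6.3,0.012,0.006,-0.001,6.3])

```text
time: 6.75
tool_pos: [0.5508, -0.0844, 0.1254]
ee_rot: [3.123, 0.003, 1.573]
ft_force: [-0.1, -0.2, -2.5]
gripper_width: 0.0261
```

```bash
python3 go.py 0.542 -0.088 0.05 94.5 .02 6.5
```

```text
t 6.75 pos [ 0.5508 -0.0844  0.1254] rot [178.94   0.17  90.15] w 0.0261 F [-0.1155 -0.1754 -2.4999] world d [-0.0088 -0.0036 -0.0754] turn 4.35
[-0.001, -0.002, 0.019, -1.1, -0.001, -0.002, 0.019, -1.1, -0.001, -0.002, 0.019, -1.1, -0.001, -0.002, 0.019, -1.1]
```

>>> apply_moves(deltas=[-0.003,-0.007,0.019,-2,0,-0.002,0.019,-2,0,0,0.019,-0.4,0,0,0.015,0,0,0,0,0])

```text
time: 7.17
tool_pos: [0.5442, -0.0847, 0.0541]
ee_rot: [3.119, 0.005, 1.644]
ft_force: [-0.5, 1.1, -1.9]
gripper_width: 0.0257
```

```bash
python3 go.py 0.542 -0.088 0.0402 94.5 .02 6.5;  python3 -c "
from h import *
p=cap('scene'); cv2.imwrite('pics/s4.png',cv2.resize(p['img'][170:300,220:380],None,fx=4,fy=4,interpolation=2)[:,:,::-1])"
```

```text
t 7.17 pos [ 0.5442 -0.0847  0.0541] rot [178.72   0.29  94.22] w 0.0257 F [-0.5269  1.0716 -1.9096] world d [-0.0022 -0.0033 -0.0139] turn 0.28
[-0.003, -0.002, 0.014, -0.3]
```

View pics/s4.png

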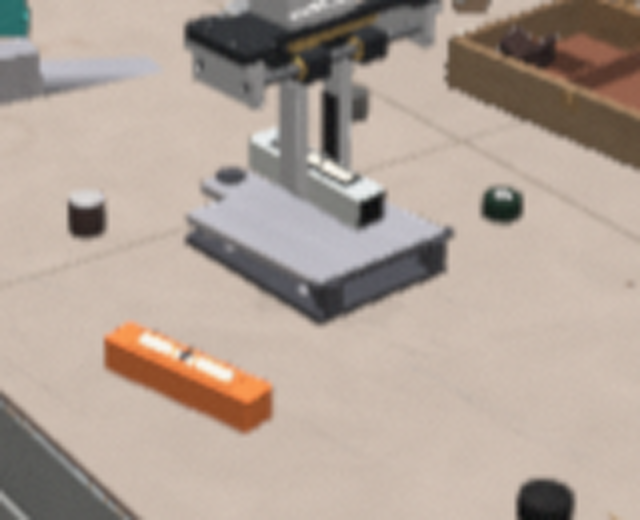

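>>> apply_moves(deltas=[-0.003,-0.002,0.006,-0.3,0,0,0.002,0,0,0,0,0], grip_force=7)

```text
time: 7.47
tool_pos: [0.5442, -0.0886, 0.0498]
ee_rot: [3.115, 0.006, 1.65]
ft_force: [-0.5, -0.8, -1.6]
gripper_width: 0.026
```

>>> apply_moves(deltas=[0,0,0.002,0,0,0,0.002,0,0,0,0.001,0])

```text
time: 7.72
tool_pos: [0.5452, -0.0891, 0.0462]
ee_rot: [3.112, 0.007, 1.649]
ft_force: [0.1, 0.0, -2.1]
gripper_width: 0.0261
```

>>> apply_moves(deltas=[0,-0.003,0.003,0,0,0,0.002,0,0,0,0.002,0])

```text
time: 7.97
tool_pos: [0.5424, -0.0894, 0.0391]
ee_rot: [3.111, 0.008, 1.649]
ft_force: [-0.0, 1.5, -1.1]
gripper_width: 0.0258
```

>>> apply_moves(deltas=[0,0,0.002,0,0,0,0.001,0])

```text
time: 8.13
tool_pos: [0.5428, -0.0893, 0.0362]
ee_rot: [3.111, 0.008, 1.649]
ft_force: [-2.4, 0.7, 9.3]
gripper_width: 0.0264
```

>>> apply_moves(deltas=[0,0,0,0])

```text
time: 8.22
tool_pos: [0.5429, -0.0893, 0.0364]
ee_rot: [3.11, 0.008, 1.65]
ft_force: [0.2, 0.1, -1.3]
gripper_width: 0.0265
```

```bash
python3 -c "
from h import *
p=cap('scene'); cv2.imwrite('pics/s5.png',cv2.resize(p['img'][190:260,250:350],None,fx=7,fy=7,interpolation=2)[:,:,::-1]); print(observe()['ft_force'])"
```

```text
[-0.3643 -0.3518  0.7379]
```

View pics/s5.png

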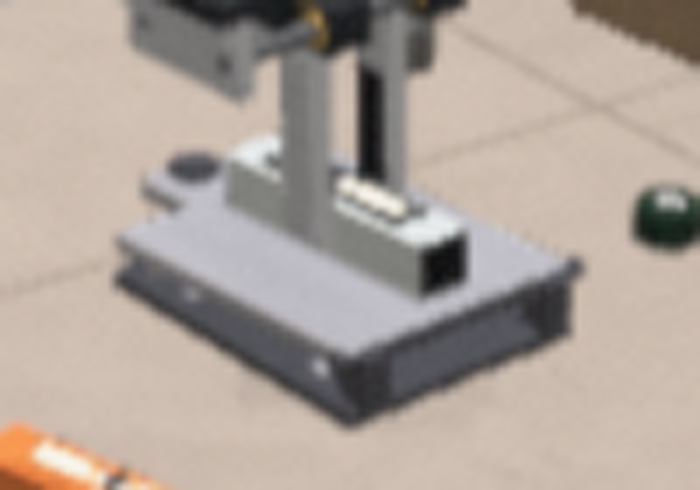

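>>> apply_moves(deltas=[0,0,0,0,0,0,0,0,0,0,0,0,0,0,0,0], fingers=0.06)

```text
time: 8.6
tool_pos: [0.5433, -0.0895, 0.0365]
ee_rot: [3.109, 0.008, 1.65]
ft_force: [-0.1, -0.0, 0.3]
gripper_width: 0.0492
```

>>> apply_moves(deltas=[0,0,-0.03,0,0,0,-0.04,0,0,0,-0.04,0,0,0,-0.04,0])

```text
time: 8.93
tool_pos: [0.5344, -0.0878, 0.1827]
ee_rot: [3.125, 0.003, 1.649]
ft_force: [0.8, 0.4, 0.3]
gripper_width: 0.0601
```

```bash
cat > ball.py <<'E'
import sys
from h import *
n=sys.argv[1]
p=cap('top'); a=proj(p,[.541,-.088,.06]).astype(int); print(a)
cv2.imwrite('pics/%st.png'%n,cv2.resize(p['img'][a[1]-40:a[1]+40,a[0]-55:a[0]+55],None,fx=7,fy=7,interpolation=2)[:,:,::-1])
p=cap('wrist','%sw'%n); s=observe(); print(s['time'],s['tool_pos'],np.degrees(s['ee_rot']),s['ft_force'])
E
python3 ball.py b1; python3 go.py 0.50 0.20 0.2 174
```

```text
[292 208]
9.0333 [ 0.5373 -0.0884  0.1879] [178.4455   0.3763  94.5024] [ 0.8153 -0.0316 -1.1303]
t 9.03 pos [ 0.5373 -0.0884  0.1879] rot [178.45   0.38  94.5 ] w 0.06 F [ 0.8153 -0.0316 -1.1303] world d [-0.0373  0.2884  0.0121] turn 79.5
[0.024, -0.001, -0.001, -6.6, 0.024, 0.002, -0.001, -6.6, 0.024, 0.004, -0.001, -6.6, 0.023, 0.007, -0.001, -6.6, 0.022, 0.01, -0.001, -6.6]
[0.021, 0.012, -0.001, -6.6, 0.019, 0.015, -0.001, -6.6, 0.018, 0.017, -0.001, -6.6, 0.016, 0.019, -0.001, -6.6, 0.013, 0.02, -0.001, -6.6]
[0.011, 0.022, -0.001, -6.6, 0.008, 0.023, -0.001, -6.6]
```

View pics/b1t.png

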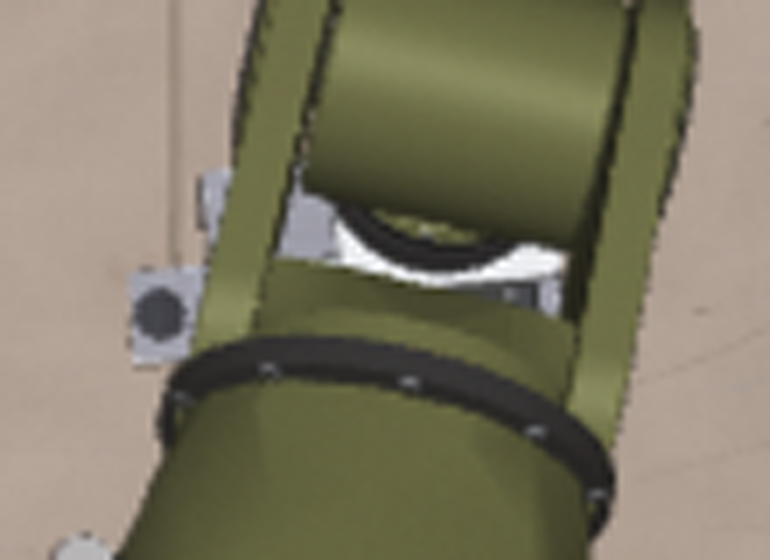

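View pics/b1w.png

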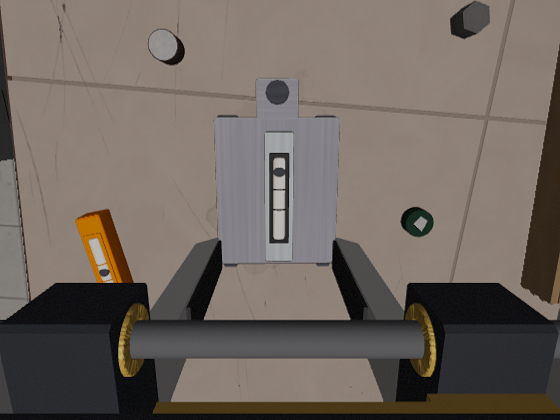

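The level sits in the middle of the plate along its axis. The ball is at its nose-side stop, wrist pixel (279,172). Next I go to the wedge.

```bash
python3 go.py 0.55 0.275 0.2 174
```

```text
t 9.03 pos [ 0.5373 -0.0884  0.1879] rot [178.45   0.38  94.5 ] w 0.06 F [ 0.8153 -0.0316 -1.1303] world d [0.0127 0.3634 0.0121] turn 79.5
[0.03, 0.003, -0.001, -6.6, 0.03, 0.007, -0.001, -6.6, 0.029, 0.01, -0.001, -6.6, 0.027, 0.013, -0.001, -6.6, 0.025, 0.017, -0.001, -6.6]
[0.023, 0.019, -0.001, -6.6, 0.021, 0.022, -0.001, -6.6, 0.018, 0.024, -0.001, -6.6, 0.015, 0.026, -0.001, -6.6, 0.012, 0.028, -0.001, -6.6]
[0.009, 0.029, -0.001, -6.6, 0.006, 0.03, -0.001, -6.6]
```

>>> apply_moves(deltas=[0.03,0.003,-0.001,-6.6,0.03,0.007,-0.001,-6.6,0.029,0.01,-0.001,-6.6,0.027,0.013,-0.001,-6.6,0.025,0.017,-0.001,-6.6])

```text
time: 9.45
tool_pos: [0.5419, 0.0637, 0.1922]
ee_rot: [3.121, 0.024, 2.237]
ft_force: [0.9, 0.9, -0.2]
gripper_width: 0.0604
```

>>> apply_moves(deltas=[0.023,0.019,-0.001,-6.6,0.021,0.022,-0.001,-6.6,0.018,0.024,-0.001,-6.6,0.015,0.026,-0.001,-6.6,0.012,0.028,-0.001,-6.6])

```text
time: 9.87
tool_pos: [0.5431, 0.222, 0.1933]
ee_rot: [3.139, 0.029, 2.843]
ft_force: [0.3, -0.5, 0.1]
gripper_width: 0.0598
```

>>> apply_moves(deltas=[0.009,0.029,-0.001,-6.6,0.006,0.03,-0.001,-6.6,0,0,0,0])

```text
time: 10.12
tool_pos: [0.5409, 0.2904, 0.1923]
ee_rot: [-3.136, 0.027, 3.096]
ft_force: [-0.7, -0.7, -0.2]
gripper_width: 0.0599
```

```bash
cat > wed.py <<'E'
from h import *
import pickle
p=cap('wrist'); pickle.dump(p,open('w5.pkl','wb')); s=observe(); print(s['time'],s['tool_pos'],np.degrees(s['ee_rot']))
ms=vision.masks_of(p,'wedge')
best=None
for d in ms:
    c=p['img'][d['region']].mean(0); print(d['p'],d['extent'],c.round())
    if best is None and c.max()-c.min()<40: best=d
m0=best['region'].astype(np.float32)
q,f=fit([(p,m0)],'wedge',[.5025,.277,-.105]); print(q,np.degrees(q[2]),f)
v=p['img'].copy(); r=(sil(p,'wedge',q)>.5).astype(np.uint8); c,_=cv2.findContours(r,0,1); cv2.drawContours(v,c,-1,(0,255,0),1)
cv2.imwrite('pics/wed.png',v[:,:,::-1])
E
python3 wed.py
```

```text
10.1667 [0.541  0.2884 0.192 ] [-179.6489    1.5324  177.0744]
0.94 [356.4, 78.8, 106.9, 149.1] [  7. 137. 134.]
0.92 [241.2, 126.2, 38.8, 138.9] [127. 125. 131.]
0.41 [2.2, 175.5, 17.3, 38.4] [90. 87. 90.]
[ 0.5026  0.276  -0.1119] -6.412321589925452 0.02751055173575878
```

View pics/wed.png

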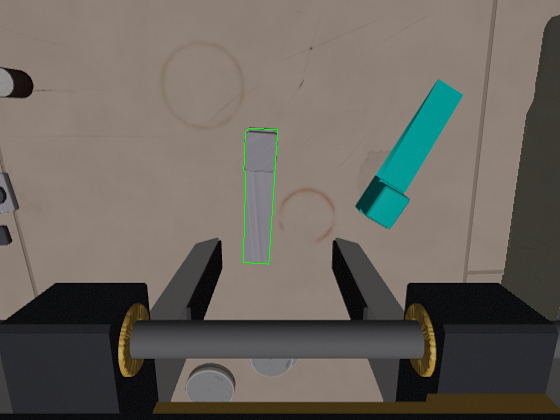

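```bash
python3 go.py 0.5026 0.276 0.06 173.6 .035
```

```text
t 10.22 pos [0.5413 0.2868 0.1922] rot [-179.64    1.53  176.84] w 0.0602 F [ 0.3455 -0.1096  1.0867] world d [-0.0387 -0.0108 -0.1322] turn -3.24
[0.01, -0.003, 0.033, 0.8, 0.009, -0.003, 0.033, 0.8, 0.009, -0.003, 0.033, 0.8, 0.009, -0.004, 0.033, 0.8]
```

>>> apply_moves(deltas=[0.01,-0.003,0.033,0.8,0.01,-0.003,0.033,0.8,0.009,-0.003,0.033,0.8,0.009,-0.004,0.028,0.8,0,0,0,0])

```text
time: 10.63
tool_pos: [0.5061, 0.2702, 0.0603]
ee_rot: [-3.138, 0.031, 3.014]
ft_force: [-0.8, -0.1, -1.1]
gripper_width: 0.0604
```

```bash
python3 go.py 0.5026 0.276 0.01 173.6 .016
```

```text
t 10.63 pos [0.5061 0.2702 0.0603] rot [-179.82    1.77  172.69] w 0.0604 F [-0.7989 -0.1357 -1.1319] world d [-0.0035  0.0058 -0.0503] turn 0.91
[0.001, 0.001, 0.013, -0.2, 0.001, 0.001, 0.013, -0.2, 0.001, 0.001, 0.013, -0.2, 0.001, 0.001, 0.013, -0.2]
```

>>> apply_moves(deltas=[0.003,0.004,0.013,-0.5,0.001,0.001,0.013,-0.3,0,0,0.013,0,0,0,0.008,0,0,0,0,0])

```text
time: 11.05
tool_pos: [0.5077, 0.2726, 0.0142]
ee_rot: [-3.14, 0.034, 3.021]
ft_force: [-0.3, 0.4, 0.2]
gripper_width: 0.0596
```

```bash
python3 go.py 0.5026 0.276 0.01 173.6 .016
```

```text
t 11.05 pos [0.5077 0.2726 0.0142] rot [-179.88    1.96  173.09] w 0.0596 F [-0.2789  0.3618  0.2233] world d [-0.0051  0.0034 -0.0042] turn 0.51
[0.005, 0.003, 0.004, -0.5]
```

>>> apply_moves(deltas=[0.005,0.003,0.003,-0.4,0,0,0,0,0,0,0,0,0,0,0,0,0,0,0,0], fingers=0.02, grip_force=25)

```text
time: 11.47
tool_pos: [0.5045, 0.2769, 0.0131]
ee_rot: [-3.141, 0.037, 3.028]
ft_force: [-0.1, -1.4, 0.9]
gripper_width: 0.03
```

>>> apply_moves(deltas=[0,0,0,0,0,0,0,0,0,0,0,0])

```text
time: 11.72
tool_pos: [0.5043, 0.2769, 0.0132]
ee_rot: [-3.141, 0.037, 3.028]
ft_force: [0.5, 0.3, -2.3]
gripper_width: 0.03
```

>>> apply_moves(deltas=[0,0,-0.015,0,0,0,-0.02,0,0,0,0,0])

```text
time: 11.97
tool_pos: [0.5021, 0.2766, 0.0479]
ee_rot: [-3.139, 0.034, 3.028]
ft_force: [1.0, 0.5, -2.0]
gripper_width: 0.0295
```

```bash
python3 go.py 0.523 0.165 0.055 94.5 .035 6.6; python3 - <<'E'
from h import *
p=cap('top')
for uv in [(249,249),(234,156),(299,160)]: print(uv,atz(p,*uv,.025))
E
```

```text
t 11.97 pos [0.5021 0.2766 0.0479] rot [-179.86    1.94  173.49] w 0.0295 F [ 0.9867  0.5184 -1.9919] world d [ 0.0209 -0.1116  0.0071] turn -78.99
[-0.003, -0.009, -0.001, 6.6, -0.004, -0.009, -0.001, 6.6, -0.005, -0.008, -0.001, 6.6, -0.006, -0.008, -0.001, 6.6, -0.007, -0.007, -0.001, 6.6]
[-0.007, -0.006, -0.001, 6.6, -0.008, -0.005, -0.001, 6.6, -0.008, -0.004, -0.001, 6.6, -0.009, -0.003, -0.001, 6.6, -0.009, -0.002, -0.001, 6.6]
[-0.009, -0.001, -0.001, 6.6, -0.009, 0.0, -0.001, 6.6]
(249, 249) [0.4269 0.0372 0.025 ]
(234, 156) [0.7064 0.0834 0.025 ]
(299, 160) [ 0.6937 -0.1122  0.025 ]
```

>>> apply_moves(deltas=[-0.003,-0.009,-0.001,6.6,-0.004,-0.009,-0.001,6.6,-0.005,-0.008,-0.001,6.6,-0.006,-0.008,-0.001,6.6,-0.007,-0.007,-0.001,6.6])

```text
time: 12.43
tool_pos: [0.5086, 0.2274, 0.0457]
ee_rot: [3.131, 0.026, 2.434]
ft_force: [0.6, 0.1, -2.8]
gripper_width: 0.0299
```

>>> apply_moves(deltas=[-0.007,-0.006,-0.001,6.6,-0.008,-0.005,-0.001,6.6,-0.008,-0.004,-0.001,6.6,-0.009,-0.003,-0.001,6.6,-0.009,-0.002,-0.001,6.6])

```text
time: 12.85
tool_pos: [0.5141, 0.1785, 0.0446]
ee_rot: [3.125, 0.015, 1.828]
ft_force: [-0.3, 0.1, -2.7]
gripper_width: 0.03
```

>>> apply_moves(deltas=[-0.009,-0.001,0,6.6,-0.009,0,0,6.6,0,0,0,0])

```text
time: 13.1
tool_pos: [0.5156, 0.1581, 0.0412]
ee_rot: [3.126, 0.012, 1.578]
ft_force: [0.2, 0.4, -4.0]
gripper_width: 0.03
```

```bash
python3 go.py 0.523 0.165 0.03 94.5 .035 6.6; cat > wed2.py <<'E'
from h import *
import sys
n=sys.argv[1]; q=[float(x) for x in sys.argv[2:5]] 
for k in ['wrist','top']:
    p=cap(k); v=p['img'].copy()
    cv2.imwrite('pics/%s_%s.png'%(n,k[0]),v[:,:,::-1] if k=='wrist' else cv2.resize(v[150:300,120:360],None,fx=3,fy=3,interpolation=2)[:,:,::-1])
s=observe(); print(s['time'],s['tool_pos'],np.degrees(s['ee_rot']),s['ft_force'])
E
python3 wed2.py c1
```

```text
t 13.1 pos [0.5156 0.1581 0.0412] rot [179.08   0.68  90.43] w 0.03 F [ 0.2035  0.3912 -4.0217] world d [ 0.0074  0.0069 -0.0112] turn 4.07
[0.007, 0.007, 0.011, -4.1]
13.2 [0.5155 0.1592 0.0414] [179.0887   0.6801  90.9996] [ 1.0824 -0.0355 -3.1126]
```

View pics/c1_w.png

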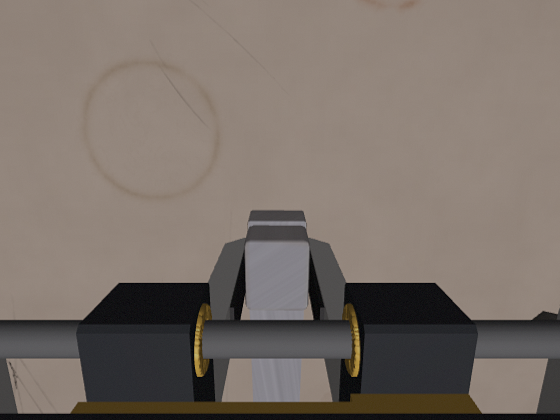

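View pics/c1_t.png

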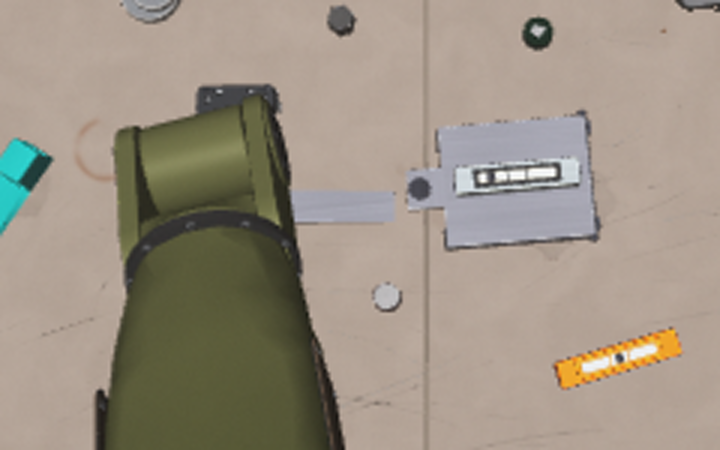

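>>> apply_moves(deltas=[0.003,0.005,0.006,-2.5,0.003,0.003,0.005,-1.6,0,0,0,0,0,0,0,0])

```text
time: 13.53
tool_pos: [0.5229, 0.1674, 0.0286]
ee_rot: [3.128, 0.013, 1.679]
ft_force: [0.3, 0.3, -3.0]
gripper_width: 0.0299
```

```bash
python3 go.py 0.523 0.165 0.014 94.5 .035 6.6; python3 wed2.py c2
```

```text
t 13.53 pos [0.5229 0.1674 0.0286] rot [179.21   0.75  96.19] w 0.0299 F [ 0.3034  0.2517 -3.0023] world d [ 0.0001 -0.0024 -0.0146] turn -1.69
[-0.002, 0.0, 0.015, 1.7]
13.6333 [0.5229 0.1673 0.0289] [179.1991   0.7474  96.1031] [-0.2006  0.5301 -3.3282]
```

View pics/c2_t.png

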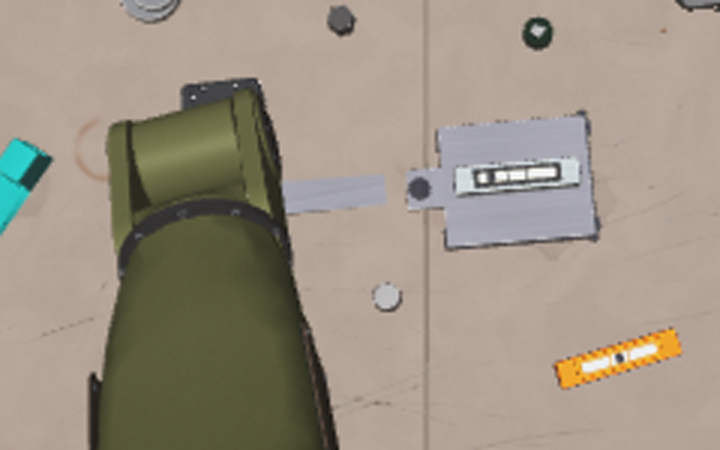

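>>> apply_moves(deltas=[-0.002,0,0.006,1.5,0,0,0.005,0,0,0,0.002,0,0,0,0,0], grip_force=12)

```text
time: 13.97
tool_pos: [0.5233, 0.1651, 0.0153]
ee_rot: [3.126, 0.012, 1.649]
ft_force: [0.1, 1.1, -0.5]
gripper_width: 0.0297
```

```bash
python3 go.py 0.523 0.165 0.0135 94.5 .035 6.6
```

```text
t 13.97 pos [0.5233 0.1651 0.0153] rot [179.1    0.71  94.46] w 0.0297 F [ 0.1461  1.1128 -0.5342] world d [-0.0003 -0.0001 -0.0018] turn 0.04
[0.0, 0.0, 0.002, -0.0]
```

>>> apply_moves(deltas=[0,0,0.002,0,0,0,0,0])

```text
time: 14.13
tool_pos: [0.5236, 0.1651, 0.0134]
ee_rot: [3.125, 0.012, 1.649]
ft_force: [-0.8, -0.2, -2.6]
gripper_width: 0.0301
```

```bash
python3 wed2.py c3; python3 - <<'E'
from h import *
p=cap('scene'); cv2.imwrite('pics/c3_s.png',cv2.resize(p['img'][170:260,190:340],None,fx=5,fy=5,interpolation=2)[:,:,::-1])
E
```

```text
14.2333 [0.5235 0.1651 0.0135] [179.0786   0.707   94.4644] [ 0.5014 -1.0532 -3.3052]
```

View pics/c3_s.png

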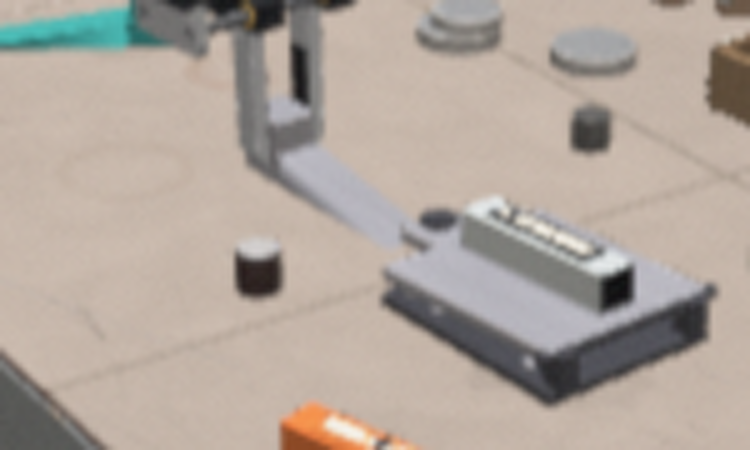

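View pics/c3_t.png

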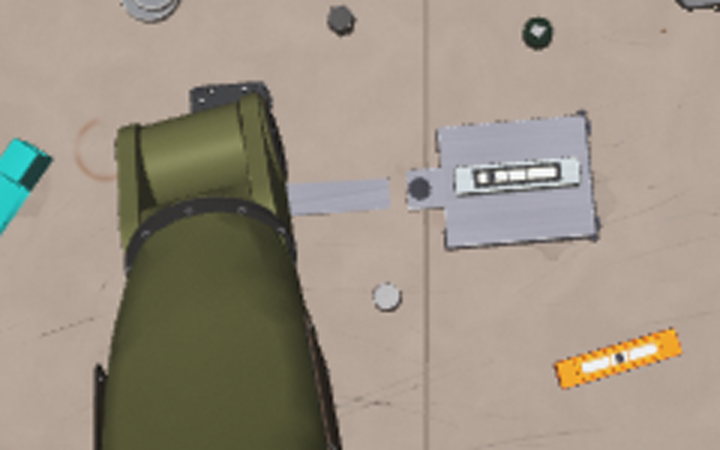

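>>> apply_moves(deltas=[0,0,0.001,0,0,0,0.001,0])

```text
time: 14.45
tool_pos: [0.5238, 0.1651, 0.0129]
ee_rot: [3.125, 0.012, 1.649]
ft_force: [-7.8, -2.6, 15.1]
gripper_width: 0.0301
```

>>> apply_moves(deltas=[0,0,0.0,0,0,0,0.0,0])

```text
time: 14.62
tool_pos: [0.5239, 0.1652, 0.0135]
ee_rot: [3.125, 0.012, 1.649]
ft_force: [-0.4, -0.0, -2.5]
gripper_width: 0.0298
```

>>> apply_moves(deltas=[-0.01,0,0,0,-0.01,0,0,0,-0.01,0,0,0,0,0,0,0])

```text
time: 14.95
tool_pos: [0.5262, 0.1322, 0.0133]
ee_rot: [3.125, 0.012, 1.65]
ft_force: [-0.3, -0.3, -2.8]
gripper_width: 0.0298
```

```bash
cat > tb.py <<'E'
from h import *
import sys
n=sys.argv[1]
p=cap('top'); g=cv2.cvtColor(p['img'],cv2.COLOR_RGB2GRAY).astype(np.float32)
a=proj(p,[.541,-.05,.05]).astype(int)
cv2.imwrite('pics/%s.png'%n,cv2.resize(p['img'][a[1]-30:a[1]+30,a[0]-75:a[0]+45],None,fx=6,fy=6,interpolation=2)[:,:,::-1])
th=np.radians(94.5); ax=np.array([np.cos(th),np.sin(th),0]); la=np.array([-ax[1],ax[0],0])
S=np.arange(-40,41,2.5)
best=None
for off in np.arange(-6,7,1):
    P=np.array([proj(p,np.array([.542,-.088,.062])+ax*s/1e3+la*off/1e3) for s in S]).astype(np.float32)
    pr=cv2.remap(g,P[:,0].reshape(1,-1),P[:,1].reshape(1,-1),cv2.INTER_CUBIC)[0]
    if best is None or pr.mean()>best[0]: best=(pr.mean(),off,pr)
print('off',best[1]); print(' '.join('%g:%d'%(s,v) for s,v in zip(S,best[2])))
s=observe(); print(round(s['time'],2),s['tool_pos'],np.degrees(s['ee_rot']),s['ft_force'])
E
python3 tb.py d1
```

```text
off -1
-40:75 -37.5:120 -35:219 -32.5:257 -30:247 -27.5:248 -25:246 -22.5:245 -20:242 -17.5:241 -15:240 -12.5:243 -10:213 -7.5:173 -5:249 -2.5:249 0:248 2.5:249 5:253 7.5:223 10:192 12.5:243 15:243 17.5:241 20:251 22.5:134 25:53 27.5:94 30:170 32.5:252 35:249 37.5:199 40:98
15.0 [0.5262 0.1328 0.0134] [179.05     0.7051  94.5072] [ 0.2695 -0.3683 -3.2547]
```

View pics/d1.png

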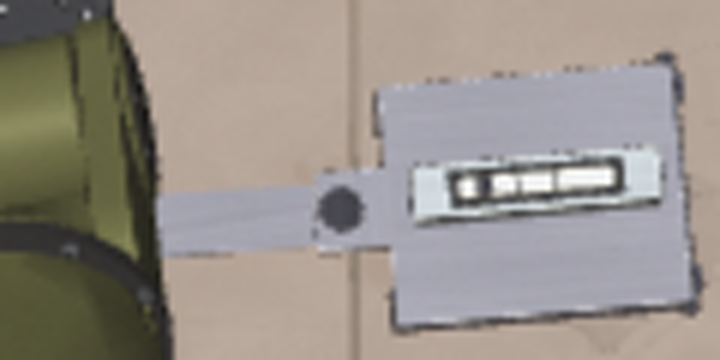

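>>> apply_moves(deltas=[-0.008,0,0,0,-0.008,0,0,0,-0.008,0,0,0,-0.008,0,0,0,0,0,0,0])

```text
time: 15.42
tool_pos: [0.5289, 0.0994, 0.0138]
ee_rot: [3.124, 0.009, 1.649]
ft_force: [1.0, -3.6, -4.9]
gripper_width: 0.0297
```

```bash
python3 tb.py d2
```

```text
off -1
-40:85 -37.5:155 -35:232 -32.5:253 -30:247 -27.5:248 -25:246 -22.5:244 -20:242 -17.5:241 -15:240 -12.5:243 -10:213 -7.5:172 -5:246 -2.5:248 0:249 2.5:249 5:254 7.5:216 10:184 12.5:249 15:243 17.5:245 20:188 22.5:97 25:63 27.5:112 30:198 32.5:251 35:248 37.5:177 40:97
15.47 [0.5289 0.0995 0.0138] [179.0199   0.5426  94.4792] [ 1.0666 -3.6885 -5.3462]
```

>>> apply_moves(deltas=[-0.006,0,0,0,-0.006,0,0,0,0,0,0,0,0,0,0,0,0,0,0,0])

```text
time: 15.88
tool_pos: [0.5296, 0.0886, 0.0139]
ee_rot: [3.124, 0.007, 1.65]
ft_force: [-0.2, 0.4, -3.6]
gripper_width: 0.03
```

```bash
python3 tb.py d3
```

```text
off -2
-40:73 -37.5:144 -35:222 -32.5:246 -30:244 -27.5:247 -25:251 -22.5:251 -20:252 -17.5:251 -15:249 -12.5:252 -10:211 -7.5:169 -5:237 -2.5:235 0:240 2.5:245 5:251 7.5:208 10:190 12.5:239 15:125 17.5:80 20:115 22.5:211 25:250 27.5:235 30:235 32.5:235 35:236 37.5:137 40:83
15.93 [0.5296 0.0885 0.0138] [179.0223   0.4183  94.5075] [-0.6131  1.1491 -3.6337]
```

View pics/d3.png

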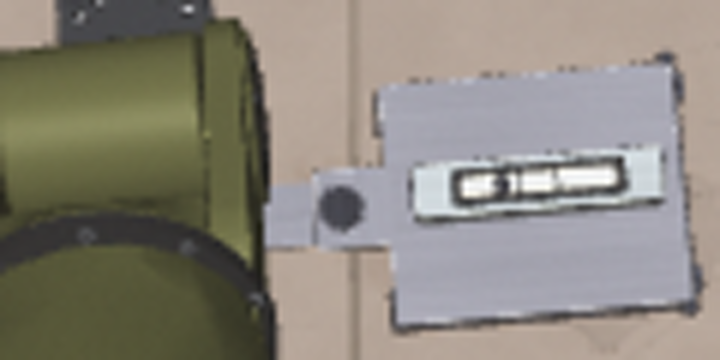

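>>> apply_moves(deltas=[-0.006,0,0,0,-0.006,0,0,0,-0.006,0,0,0,0,0,0,0,0,0,0,0])

```text
time: 16.35
tool_pos: [0.5308, 0.0734, 0.0141]
ee_rot: [3.124, 0.004, 1.651]
ft_force: [-0.4, 4.3, -3.5]
gripper_width: 0.0301
```

>>> apply_moves(deltas=[0,0,0,0,0,0,0,0])

```text
time: 16.52
tool_pos: [0.5308, 0.0735, 0.0139]
ee_rot: [3.124, 0.004, 1.652]
ft_force: [0.8, -0.4, -3.9]
gripper_width: 0.0302
```

```bash
python3 tb.py d4
```

```text
off -2
-40:89 -37.5:203 -35:243 -32.5:242 -30:245 -27.5:247 -25:250 -22.5:252 -20:251 -17.5:251 -15:254 -12.5:210 -10:170 -7.5:213 -5:237 -2.5:237 0:248 2.5:120 5:56 7.5:99 10:183 12.5:261 15:252 17.5:253 20:250 22.5:247 25:245 27.5:239 30:236 32.5:237 35:235 37.5:92 40:82
16.57 [0.5308 0.0735 0.0139] [179.0148   0.2505  94.628 ] [ 0.4084  0.3927 -3.6631]
```

>>> apply_moves(deltas=[-0.004,0,0,0,-0.003,0,0,0,0,0,0,0,0,0,0,0,0,0,0,0])

```text
time: 16.98
tool_pos: [0.5312, 0.068, 0.014]
ee_rot: [3.124, 0.002, 1.652]
ft_force: [-0.5, 0.8, -4.2]
gripper_width: 0.03
```

>>> apply_moves(deltas=[0,0,0,0,0,0,0,0,0,0,0,0])

```text
time: 17.23
tool_pos: [0.5312, 0.068, 0.014]
ee_rot: [3.124, 0.003, 1.652]
ft_force: [-0.1, 0.5, -4.4]
gripper_width: 0.0299
```

```bash
python3 tb.py d5
```

```text
off -2
-40:90 -37.5:204 -35:244 -32.5:242 -30:245 -27.5:247 -25:250 -22.5:251 -20:251 -17.5:251 -15:253 -12.5:212 -10:186 -7.5:238 -5:224 -2.5:82 0:66 2.5:114 5:210 7.5:219 10:183 12.5:259 15:252 17.5:250 20:249 22.5:248 25:245 27.5:240 30:236 32.5:237 35:236 37.5:91 40:78
17.28 [0.5312 0.068  0.0139] [179.0177   0.1548  94.6661] [ 1.7642  0.9288 -4.1104]
```

View pics/d5.png

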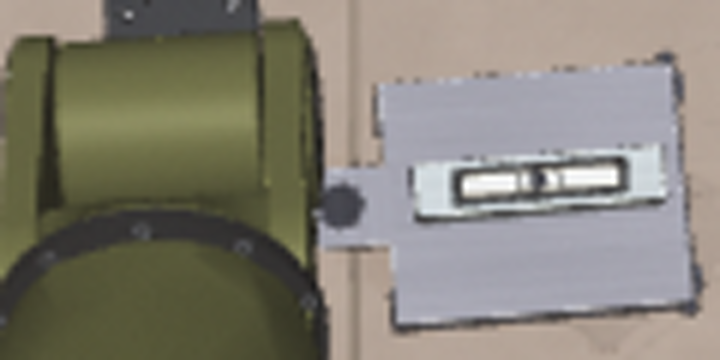

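>>> apply_moves(deltas=[0,0,0,0,0,0,0,0,0,0,0,0,0,0,0,0], fingers=0.06)

```text
time: 17.62
tool_pos: [0.5322, 0.068, 0.0151]
ee_rot: [3.122, 0.003, 1.652]
ft_force: [0.3, -0.9, 0.2]
gripper_width: 0.0531
```

>>> apply_moves(deltas=[0,0,0,0,0,0,-0.01,0,0,0,-0.03,0,0,0,-0.04,0,0,0,-0.04,0])

```text
time: 18.03
tool_pos: [0.5259, 0.0677, 0.1334]
ee_rot: [3.136, 0.002, 1.652]
ft_force: [0.9, -0.0, -0.3]
gripper_width: 0.0599
```

```bash
python3 tb.py e1; python3 go.py 0.537 -0.07 0.19 94.5 .03
```

```text
off 1
-40:91 -37.5:200 -35:247 -32.5:239 -30:241 -27.5:243 -25:244 -22.5:244 -20:246 -17.5:247 -15:251 -12.5:208 -10:174 -7.5:245 -5:237 -2.5:213 0:102 2.5:62 5:124 7.5:176 10:180 12.5:248 15:245 17.5:245 20:245 22.5:244 25:241 27.5:238 30:236 32.5:234 35:238 37.5:95 40:74
18.08 [0.5291 0.068  0.1419] [179.0316   0.1527  94.6421] [ 1.3395 -0.7063  7.5317]
t 18.08 pos [0.5291 0.068  0.1419] rot [179.03   0.15  94.64] w 0.0597 F [ 1.3395 -0.7063  7.5317] world d [ 0.0079 -0.138   0.0481] turn -0.14
[-0.028, -0.001, -0.01, 0.0, -0.028, -0.001, -0.01, 0.0, -0.028, -0.001, -0.01, 0.0, -0.028, -0.001, -0.01, 0.0, -0.028, -0.001, -0.01, 0.0]
```

View pics/e1.png

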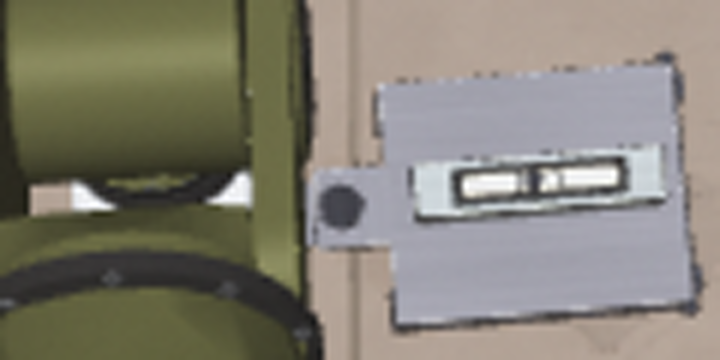

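>>> apply_moves(deltas=[-0.028,-0.001,-0.01,0,-0.028,-0.001,-0.01,0,-0.028,-0.001,-0.01,0,-0.028,-0.001,-0.01,0,-0.02,0,-0.01,0])

```text
time: 18.5
tool_pos: [0.5355, -0.0651, 0.2015]
ee_rot: [3.115, 0.004, 1.659]
ft_force: [-0.4, 0.4, 0.2]
gripper_width: 0.0601
```

```bash
cat > wb.py <<'E'
from h import *
import sys,pickle
p=cap('wrist',sys.argv[1]); pickle.dump(p,open('wb.pkl','wb')); v=p['img']
cv2.imwrite('pics/%sz.png'%sys.argv[1],cv2.resize(v[90:300,210:350],None,fx=2.8,fy=2.8,interpolation=2)[:,:,::-1])
s=observe(); print(round(s['time'],2),s['tool_pos'],np.degrees(s['ee_rot']))
E
python3 wb.py f1
```

```text
18.55 [ 0.5364 -0.0676  0.2037] [178.3061   0.2998  94.9311]
```

View pics/f1.png

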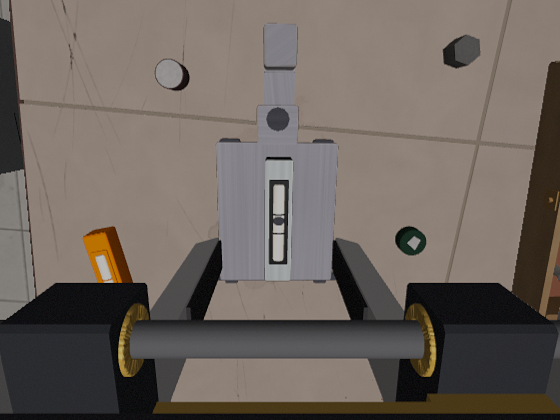

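View pics/f1z.png

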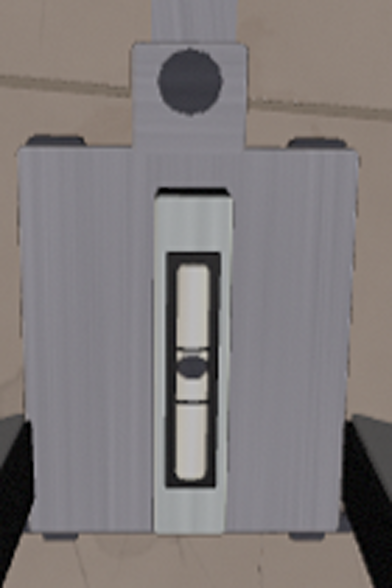

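Ball at zoomed row 366, rings at 349 and 402: about 3 mm towards the nose, so still slightly low. I'll re-grip the block and push about 5 mm more.

```bash
python3 go.py 0.531 0.069 0.12 94.5 .034
```

```text
t 18.55 pos [ 0.5364 -0.0676  0.2037] rot [178.31   0.3   94.93] w 0.06 F [-0.1158 -2.4585  2.7578] world d [-0.0054  0.1366 -0.0837] turn -0.43
[0.027, 0.001, 0.017, 0.1, 0.027, 0.001, 0.017, 0.1, 0.027, 0.001, 0.017, 0.1, 0.027, 0.001, 0.017, 0.1, 0.027, 0.001, 0.017, 0.1]
```

>>> apply_moves(deltas=[0.027,0.001,0.015,0.1,0.027,0.001,0.017,0.1,0.027,0.001,0.017,0.1,0.027,0.001,0.017,0.1,0.027,0.001,0.017,0.1])

```text
time: 18.97
tool_pos: [0.5365, 0.0648, 0.1253]
ee_rot: [3.098, 0.008, 1.636]
ft_force: [0.8, 0.9, 0.6]
gripper_width: 0.0601
```

>>> apply_moves(deltas=[0,0,0,0,0,0,0,0])

```text
time: 19.13
tool_pos: [0.5347, 0.0693, 0.1228]
ee_rot: [3.102, 0.007, 1.64]
ft_force: [-0.2, -0.7, -0.2]
gripper_width: 0.0596
```

```bash
python3 go.py 0.5315 0.069 0.014 94.5 .027
```

```text
t 19.13 pos [0.5347 0.0693 0.1228] rot [177.72   0.42  93.97] w 0.0596 F [-0.1695 -0.7414 -0.1948] world d [-0.0032 -0.0003 -0.1088] turn 0.53
[0.0, -0.001, 0.022, -0.1, 0.0, -0.001, 0.022, -0.1, 0.0, -0.001, 0.022, -0.1, 0.0, -0.001, 0.022, -0.1, 0.0, -0.001, 0.022, -0.1]
```

```bash
python3 go.py 0.5275 0.113 0.08 94.5 .027
```

```text
t 19.13 pos [0.5347 0.0693 0.1228] rot [177.72   0.42  93.97] w 0.0596 F [-0.1695 -0.7414 -0.1948] world d [-0.0072  0.0437 -0.0428] turn 0.53
[0.015, -0.001, 0.014, -0.2, 0.015, -0.001, 0.014, -0.2, 0.015, -0.001, 0.014, -0.2]
```

>>> apply_moves(deltas=[0.016,-0.004,0.014,-0.3,0.016,-0.003,0.014,-0.2,0.012,-0.002,0.012,0,0,0,0,0], fingers=0)

```text
time: 19.47
tool_pos: [0.5256, 0.1118, 0.0847]
ee_rot: [3.096, 0.008, 1.647]
ft_force: [-0.8, -0.7, 0.9]
gripper_width: 0.0368
```

```bash
python3 go.py 0.5275 0.113 0.014 94.5 .027
```

```text
t 19.47 pos [0.5256 0.1118 0.0847] rot [177.39   0.45  94.38] w 0.0368 F [-0.8097 -0.7083  0.9156] world d [ 0.0019  0.0012 -0.0707] turn 0.12
[0.0, 0.001, 0.024, -0.0, 0.0, 0.001, 0.024, -0.0, 0.0, 0.001, 0.024, -0.0]
```

>>> apply_moves(deltas=[0.001,0,0.02,0,0,0,0.02,0,0,0,0.015,0,0,0,0.012,0,0,0,0,0])

```text
time: 19.88
tool_pos: [0.5333, 0.1087, 0.022]
ee_rot: [3.087, 0.008, 1.645]
ft_force: [-0.1, 0.8, 0.4]
gripper_width: 0.0032
```

```bash
python3 go.py 0.5275 0.113 0.014 94.5 .027; python3 wb.py g1; python3 tb.py g1t
```

```text
t 19.88 pos [0.5333 0.1087 0.022 ] rot [176.87   0.45  94.27] w 0.0032 F [-0.1048  0.7574  0.3876] world d [-0.0058  0.0043 -0.008 ] turn 0.23
[0.005, -0.005, 0.008, -0.2]
19.93 [0.5338 0.1088 0.0232] [176.7904   0.4482  94.2667]
off -2
-40:88 -37.5:203 -35:243 -32.5:242 -30:245 -27.5:247 -25:250 -22.5:251 -20:250 -17.5:250 -15:253 -12.5:211 -10:185 -7.5:235 -5:231 -2.5:201 0:89 2.5:68 5:128 7.5:168 10:195 12.5:258 15:251 17.5:250 20:249 22.5:248 25:245 27.5:239 30:236 32.5:237 35:235 37.5:93 40:82
19.98 [0.5341 0.1091 0.0239] [176.7271   0.4398  94.2717] [1.0455 0.0941 1.1461]
```

View pics/g1.png

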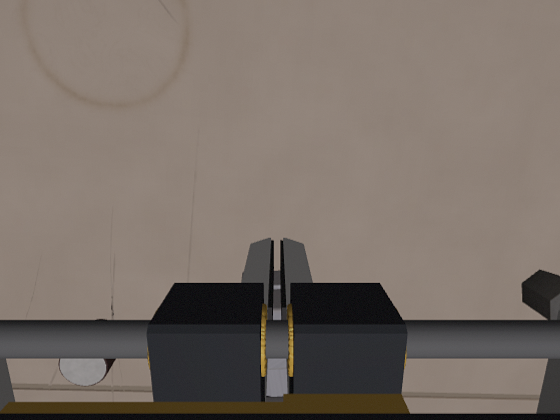

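>>> apply_moves(deltas=[0.002,-0.004,0.006,0,0,-0.001,0.003,0,0,0,0,0])

```text
time: 20.23
tool_pos: [0.5306, 0.1104, 0.0168]
ee_rot: [3.08, 0.007, 1.645]
ft_force: [0.2, -0.0, 0.4]
gripper_width: 0.0002
```

>>> apply_moves(deltas=[-0.006,0,0,0,0,0,0,0])

```text
time: 20.4
tool_pos: [0.5313, 0.1042, 0.0176]
ee_rot: [3.079, 0.007, 1.646]
ft_force: [-0.7, 0.3, 0.2]
gripper_width: 0.0005
```

>>> apply_moves(deltas=[-0.003,-0.002,0.002,0,-0.003,0,0,0,0,0,0,0])

```text
time: 20.65
tool_pos: [0.5299, 0.0977, 0.0158]
ee_rot: [3.079, 0.007, 1.645]
ft_force: [0.4, 1.4, 1.5]
gripper_width: 0.0003
```

>>> apply_moves(deltas=[-0.003,-0.001,0,0,0,0,0,0])

```text
time: 20.82
tool_pos: [0.5292, 0.0951, 0.0159]
ee_rot: [3.078, 0.005, 1.645]
ft_force: [-0.2, 0.2, 0.7]
gripper_width: 0.0006
```

```bash
python3 tb.py g2t
```

```text
off -2
-40:96 -37.5:211 -35:245 -32.5:241 -30:245 -27.5:247 -25:250 -22.5:251 -20:249 -17.5:250 -15:254 -12.5:202 -10:182 -7.5:242 -5:228 -2.5:163 0:82 2.5:76 5:158 7.5:192 10:192 12.5:259 15:251 17.5:251 20:249 22.5:247 25:245 27.5:239 30:236 32.5:236 35:235 37.5:92 40:85
20.87 [0.5293 0.0952 0.0159] [176.3503   0.3145  94.2563] [-0.0256  0.2242 -0.2314]
```

>>> apply_moves(deltas=[-0.003,0,0,0,0,0,0,0,0,0,0,0])

```text
time: 21.12
tool_pos: [0.5295, 0.0925, 0.016]
ee_rot: [3.078, 0.005, 1.645]
ft_force: [0.7, 0.5, 0.4]
gripper_width: 0.0005
```

>>> apply_moves(deltas=[0,0,0,0,0,0,0,0,0,0,0,0])

```text
time: 21.37
tool_pos: [0.5295, 0.0925, 0.016]
ee_rot: [3.078, 0.005, 1.645]
ft_force: [-0.7, 2.4, -0.8]
gripper_width: 0.0002
```

```bash
python3 tb.py g3t
```

```text
off -2
-40:94 -37.5:211 -35:245 -32.5:241 -30:245 -27.5:247 -25:250 -22.5:251 -20:250 -17.5:250 -15:253 -12.5:202 -10:189 -7.5:231 -5:150 -2.5:73 0:81 2.5:181 5:248 7.5:212 10:185 12.5:258 15:251 17.5:250 20:249 22.5:247 25:245 27.5:239 30:235 32.5:236 35:235 37.5:91 40:82
21.42 [0.5296 0.0925 0.016 ] [176.3527   0.2899  94.2658] [-0.0799  2.5939  0.3394]
```

>>> apply_moves(deltas=[0.01,0,0,0,0.015,0,0,0,0.01,0,-0.02,0,0,0,-0.04,0,0,0,-0.04,0])

```text
time: 21.83
tool_pos: [0.5164, 0.1297, 0.1107]
ee_rot: [3.092, 0.008, 1.644]
ft_force: [1.0, 0.4, 0.6]
gripper_width: 0.0002
```

>>> apply_moves(deltas=[0,0,-0.03,0,-0.01,0,-0.03,0,-0.035,0,0,0,-0.035,0,0,0,-0.035,0,0,0])

```text
time: 22.25
tool_pos: [0.5236, 0.0205, 0.1847]
ee_rot: [3.078, 0.008, 1.654]
ft_force: [0.5, 0.1, -0.1]
gripper_width: 0.0001
```

```bash
python3 go.py 0.537 -0.07 0.20 94.5 .03
```

```text
t 22.25 pos [0.5236 0.0205 0.1847] rot [176.34   0.45  94.75] w 0.0001 F [ 0.4658  0.0692 -0.1465] world d [ 0.0134 -0.0905  0.0153] turn -0.25
[-0.023, 0.001, -0.004, 0.1, -0.023, 0.001, -0.004, 0.1, -0.023, 0.002, -0.004, 0.1, -0.023, 0.002, -0.004, 0.1]
```

>>> apply_moves(deltas=[-0.023,0.001,-0.004,0.1,-0.023,0.001,-0.004,0.1,-0.023,0.002,-0.004,0.1,-0.018,0.002,-0.004,0,0,0,0,0])

```text
time: 22.67
tool_pos: [0.5358, -0.0728, 0.2037]
ee_rot: [3.076, 0.01, 1.644]
ft_force: [0.7, 0.1, 0.6]
gripper_width: 0.0006
```

>>> apply_moves(deltas=[0,0,0,0,0,0,0,0,0,0,0,0])

```text
time: 22.92
tool_pos: [0.5357, -0.0713, 0.2032]
ee_rot: [3.077, 0.01, 1.644]
ft_force: [-0.1, 0.6, -0.1]
gripper_width: 0.0008
```

```bash
python3 wb.py h1
```

```text
22.97 [ 0.5357 -0.0711  0.2032] [176.2856   0.5658  94.1899]
```

View pics/h1z.png

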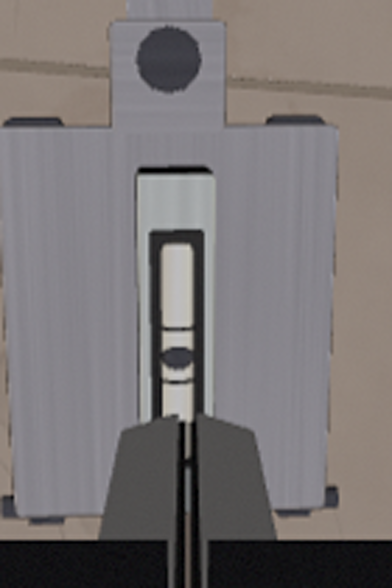

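View pics/h1.png

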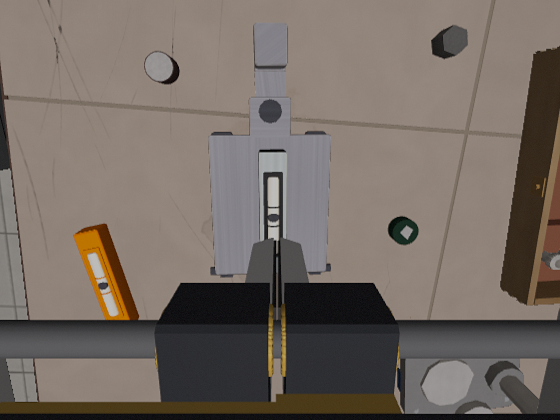

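Ball at zoomed row 357 between the rings at 329 and 382, so centred to within about 1 mm. I'll pull the arm clear for a last check.

>>> apply_moves(deltas=[0.03,0,-0.02,0,0.04,0,-0.01,0,0.04,0,0,0,0.04,0,0,0,0.04,0,0,0])

```text
time: 23.38
tool_pos: [0.5183, 0.1229, 0.2317]
ee_rot: [3.078, 0.01, 1.638]
ft_force: [0.7, 0.2, 0.0]
gripper_width: 0.0006
```

>>> apply_moves(deltas=[0.04,0,0,0,0.03,0,0,0,0.01,0,0,0,0,0,0,0,0,0,0,0])

```text
time: 23.8
tool_pos: [0.5083, 0.215, 0.2304]
ee_rot: [3.078, 0.009, 1.651]
ft_force: [-0.1, 0.3, 0.4]
gripper_width: 0.0002
```

```bash
python3 tb.py i1; python3 -c "
from h import *
p=cap('scene'); cv2.imwrite('pics/i1s.png',cv2.resize(p['img'][160:290,180:360],None,fx=4,fy=4,interpolation=2)[:,:,::-1])"
```

```text
off 1
-40:97 -37.5:204 -35:250 -32.5:241 -30:243 -27.5:245 -25:246 -22.5:246 -20:248 -17.5:249 -15:254 -12.5:212 -10:181 -7.5:232 -5:119 -2.5:75 0:98 2.5:202 5:252 7.5:212 10:197 12.5:249 15:246 17.5:247 20:248 22.5:247 25:244 27.5:241 30:238 32.5:236 35:240 37.5:98 40:98
23.85 [0.5084 0.2145 0.2304] [176.3783   0.5214  94.5251] [ 0.2763 -0.0296  0.0038]
```

View pics/i1.png

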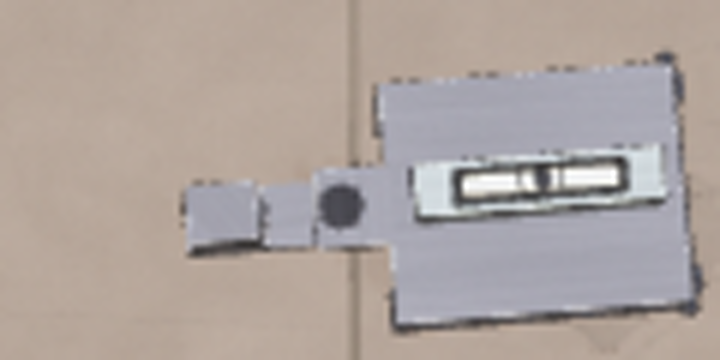

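View pics/i1s.png

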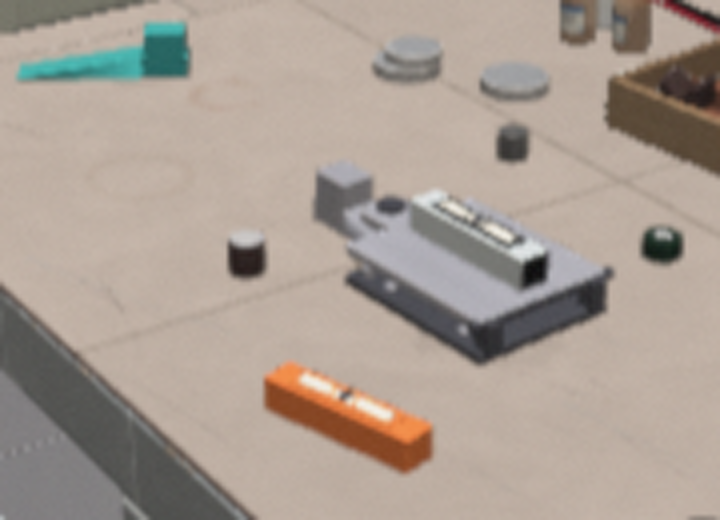

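```bash
python3 -c "
from h import *
print(job.hand_in(), observe()['time'])"
```

```text
the job is handed in; nothing more can be done
the job is handed in; nothing more can be done
```

The job is done and handed in at about 24 s of the 70 s allowed. The ball stands between its marks with the shim alone holding the plate.

- **Level:** I set the aluminium level on the middle of the plate along its axis. It touched down before I opened the fingers.
- **Shim:** I pushed the grey steel shim under the foot, thin end first. When I let go it settled and the ball drifted about 3 mm towards the nose. I then nudged the shim in about 3–5 mm more with closed fingers against its heel.
- **Ball:** The last wrist picture puts the ball 0.5 mm past centre, and the last top picture about 1 mm, both towards the pivot side. Both are within the ±3 mm allowed, so the nose is about 0.1° past level.
- **Forces and arm:** The largest force in the readings was about 15 N, a brief press when I set the shim on the worktop. During the pushes the readings stayed under about 5 N. The arm was clear of everything at hand-in.
- **Other things:** The orange and turquoise look-alikes and the other parts in view looked unmoved, judged by eye from the final pictures.

**What disagreed:** In the wrist picture used to locate the plate, it appeared 2–3% smaller than its given size. I therefore averaged that position with the top camera's; the two differed by about 1.5 mm. The tool also drifted up to about 4° off vertical, which is why I did the last push with closed fingers instead of gripping the shim again.

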